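Line up the padlocks by size on the display strip and lock the row with the stop pin

TASK

Line up the four brass padlocks by size on the rubber pads of the aluminium display strip, one to a pad, the smallest next to the block with the hole and the largest farthest from it, each standing upright in the middle of its pad with its flat faces parallel to the strip. Only when all four stand in order and are let go, push the steel stop pin fully home in the hole of that block, until its flange rests on the block, and let go.

Things in the scene. Friction and masses are not known exactly. Their poses are not given: they have to be found in the camera images.
- lock_30: Brass padlock, 30 mm wide, standing on its flat foot with its steel shackle upward: body 30 wide x 15 thick x 28 mm high, 45 mm high over the shackle. Origin: centre of its underside; z up, its own x axis runs through its thickness, y along its width. Front and back are alike. Starts standing on the bench.
- lock_40: Brass padlock, 40 mm wide, standing on its flat foot with its steel shackle upward: body 40 wide x 18 thick x 34 mm high, 56 mm high over the shackle. Origin: centre of its underside; z up, its own x axis runs through its thickness, y along its width. Front and back are alike. Starts standing on the bench.
- lock_50: Brass padlock, 50 mm wide, standing on its flat foot with its steel shackle upward: body 50 wide x 21 thick x 42 mm high, 68 mm high over the shackle. Origin: centre of its underside; z up, its own x axis runs through its thickness, y along its width. Front and back are alike. Starts standing on the bench.
- lock_60: Brass padlock, 60 mm wide, standing on its flat foot with its steel shackle upward: body 60 wide x 24 thick x 50 mm high, 80 mm high over the shackle. Origin: centre of its underside; z up, its own x axis runs through its thickness, y along its width. Front and back are alike. Starts standing on the bench.
- pad_a: Black rubber pad, 40 x 58 x 3 mm, one of four alike in a row (68 mm apart, centre to centre) on the fixed aluminium display strip (62 wide x 370 x 8 mm thick, lying flat on the bench): the outer pad at the strip's -y end, -y being the robot's right and +y its left (the strip lies at most 0.2 rad askew). Origin: centre of the pad's underside, so its top, where a lock stands, is 3 mm higher (11 mm above the bench); x across the strip, y along the strip. Fixed.
- pad_b: Black rubber pad, 40 x 58 x 3 mm, one of four alike in a row (68 mm apart, centre to centre) on the fixed aluminium display strip (62 wide x 370 x 8 mm thick, lying flat on the bench): second pad from the strip's -y end, -y being the robot's right and +y its left (the strip lies at most 0.2 rad askew). Origin: centre of the pad's underside, so its top, where a lock stands, is 3 mm higher (11 mm above the bench); x across the strip, y along the strip. Fixed.
- pad_c: Black rubber pad, 40 x 58 x 3 mm, one of four alike in a row (68 mm apart, centre to centre) on the fixed aluminium display strip (62 wide x 370 x 8 mm thick, lying flat on the bench): third pad from the strip's -y end, -y being the robot's right and +y its left (the strip lies at most 0.2 rad askew). Origin: centre of the pad's underside, so its top, where a lock stands, is 3 mm higher (11 mm above the bench); x across the strip, y along the strip. Fixed.
- pad_d: Black rubber pad, 40 x 58 x 3 mm, one of four alike in a row (68 mm apart, centre to centre) on the fixed aluminium display strip (62 wide x 370 x 8 mm thick, lying flat on the bench): the outer pad at the strip's +y end, -y being the robot's right and +y its left (the strip lies at most 0.2 rad askew). Origin: centre of the pad's underside, so its top, where a lock stands, is 3 mm higher (11 mm above the bench); x across the strip, y along the strip. Fixed.
- stop_block: Steel block 40 (across the strip) x 36 x 38 mm high, fixed on one end of the display strip, 62 mm beyond the centre of the outer pad; which end changes from start to start (the other end has a plain 14 mm high steel block without a hole). In its top is a blind vertical hole, 21.5 mm across and 35 mm deep, with a 2 mm chamfer at the mouth. Origin: centre of its underside, on the hole's axis; the hole's mouth is 38 mm above the origin (46 mm above the bench).
- stop_pin: Steel stop pin, 66 mm high, standing on its foot on the bench: shank 20 mm in diameter and 32 mm long with a chamfered foot, then a flange 30 mm across and 4 mm thick, then a round grip 26 mm across and 30 mm high (36 to 66 mm above the foot). Origin: centre of the foot; z up along the pin. Fully home, its flange rests on the top of the stop block, with the foot 6 mm above the block's origin.

How it is judged (in metres and radians):
On the way, in this order (a step that is already met when the one before it is completed fails the run):
1. the four padlocks stand in order of size on the pads, smallest next to the block with the hole, released, while the stop pin is not yet in its hole (((horizontal distance between stop_block and pad_a below 0.09 m and horizontal distance between lock_30 and pad_a below 0.012 m and angle between each of lock_30, lock_40, lock_50, lock_60's own z axis and vertical below 0.1 rad and angle between the x axis of lock_30 and the x axis of pad_a, either way round below 0.26 rad and z of lock_30 in the frame of pad_a between 0 and 0.007 m and horizontal distance between lock_40 and pad_b below 0.012 m and angle between the x axis of lock_40 and the x axis of pad_b, either way round below 0.26 rad and z of lock_40 in the frame of pad_b between 0 and 0.007 m and horizontal distance between lock_50 and pad_c below 0.012 m and angle between the x axis of lock_50 and the x axis of pad_c, either way round below 0.26 rad and z of lock_50 in the frame of pad_c between 0 and 0.007 m and horizontal distance between lock_60 and pad_d below 0.012 m and angle between the x axis of lock_60 and the x axis of pad_d, either way round below 0.26 rad and z of lock_60 in the frame of pad_d between 0 and 0.007 m) or (horizontal distance between stop_block and pad_d below 0.09 m and horizontal distance between lock_30 and pad_d below 0.012 m and angle between each of lock_30, lock_40, lock_50, lock_60's own z axis and vertical below 0.1 rad and angle between the x axis of lock_30 and the x axis of pad_d, either way round below 0.26 rad and z of lock_30 in the frame of pad_d between 0 and 0.007 m and horizontal distance between lock_40 and pad_c below 0.012 m and angle between the x axis of lock_40 and the x axis of pad_c, either way round below 0.26 rad and z of lock_40 in the frame of pad_c between 0 and 0.007 m and horizontal distance between lock_50 and pad_b below 0.012 m and angle between the x axis of lock_50 and the x axis of pad_b, either way round below 0.26 rad and z of lock_50 in the frame of pad_b between 0 and 0.007 m and horizontal distance between lock_60 and pad_a below 0.012 m and angle between the x axis of lock_60 and the x axis of pad_a, either way round below 0.26 rad and z of lock_60 in the frame of pad_a between 0 and 0.007 m)) and linear speed of each of lock_30, lock_40, lock_50, lock_60 below 0.02 m/s and contact force between the fingers and lock_30 below 0.1 N and contact force between the fingers and lock_40 below 0.1 N and contact force between the fingers and lock_50 below 0.1 N and contact force between the fingers and lock_60 below 0.1 N and not (horizontal distance between stop_pin and stop_block below 0.01 m and z of stop_pin in the frame of stop_block below 0.034 m)), for 0.2 s.
2. the stop pin is fully home in the hole and released (horizontal distance between stop_pin and stop_block below 0.004 m and z of stop_pin in the frame of stop_block below 0.009 m and angle between stop_pin's own z axis and vertical below 0.1 rad and linear speed of stop_pin below 0.02 m/s and contact force between the fingers and stop_pin below 0.1 N), for 0.2 s.
At the end, for the whole second after the job is handed in: Locks in order of size from the holed block (smallest next to it), each within 12 mm of its pad's centre, upright within 0.1 rad, faces parallel to the strip within 15 degrees (either face). Pin in the hole, flange within 3 mm of resting on the block. All released and at rest (all of step 2 and ((horizontal distance between stop_block and pad_a below 0.09 m and horizontal distance between lock_30 and pad_a below 0.012 m and angle between each of lock_30, lock_40, lock_50, lock_60's own z axis and vertical below 0.1 rad and angle between the x axis of lock_30 and the x axis of pad_a, either way round below 0.26 rad and z of lock_30 in the frame of pad_a between 0 and 0.007 m and horizontal distance between lock_40 and pad_b below 0.012 m and angle between the x axis of lock_40 and the x axis of pad_b, either way round below 0.26 rad and z of lock_40 in the frame of pad_b between 0 and 0.007 m and horizontal distance between lock_50 and pad_c below 0.012 m and angle between the x axis of lock_50 and the x axis of pad_c, either way round below 0.26 rad and z of lock_50 in the frame of pad_c between 0 and 0.007 m and horizontal distance between lock_60 and pad_d below 0.012 m and angle between the x axis of lock_60 and the x axis of pad_d, either way round below 0.26 rad and z of lock_60 in the frame of pad_d between 0 and 0.007 m) or (horizontal distance between stop_block and pad_d below 0.09 m and horizontal distance between lock_30 and pad_d below 0.012 m and angle between each of lock_30, lock_40, lock_50, lock_60's own z axis and vertical below 0.1 rad and angle between the x axis of lock_30 and the x axis of pad_d, either way round below 0.26 rad and z of lock_30 in the frame of pad_d between 0 and 0.007 m and horizontal distance between lock_40 and pad_c below 0.012 m and angle between the x axis of lock_40 and the x axis of pad_c, either way round below 0.26 rad and z of lock_40 in the frame of pad_c between 0 and 0.007 m and horizontal distance between lock_50 and pad_b below 0.012 m and angle between the x axis of lock_50 and the x axis of pad_b, either way round below 0.26 rad and z of lock_50 in the frame of pad_b between 0 and 0.007 m and horizontal distance between lock_60 and pad_a below 0.012 m and angle between the x axis of lock_60 and the x axis of pad_a, either way round below 0.26 rad and z of lock_60 in the frame of pad_a between 0 and 0.007 m)) and linear speed of each of lock_30, lock_40, lock_50, lock_60 below 0.02 m/s and contact force between the fingers and lock_30 below 0.1 N and contact force between the fingers and lock_40 below 0.1 N and contact force between the fingers and lock_50 below 0.1 N and contact force between the fingers and lock_60 below 0.1 N); the robot touches nothing.
It also fails if it takes over 120 s, if anything falls off the work surface, if the arm or the gripper's body presses on something with over 40 N, if the wrist force passes 120 N, or if a joint passes its speed limit or range.

ROBOT

A 6-joint arm with a two-finger parallel gripper is mounted at the origin on the work surface. World frame = base frame: x ahead of the robot, y to its left, z up, the work surface at z = 0. Lengths are in m, angles in degrees, forces in N, time in s.
With the tool pointing down it reaches from about 0.3 to 0.75 m from the base axis. Payload 8.5 kg.
Tool frame: the origin (TCP) lies midway between the tips of the shut fingers; the grasp point (between the pads) lies behind it (grasp_offset is the z of the grasp point in the tool frame, in m); z points along the fingers, y is the direction in which the jaws open and shut (so a half turn about z gives the same grasp; the last joint's range is limited). The gripper opens to 85 mm and grips with 20 to 120 N. Pads are 22 mm wide; open, the fingers measure 114 mm over their backs; the gripper's body (76 mm by 85 mm) begins 54 mm behind the grasp point. The pads swing forward as they close: fully open they stand 13 mm farther back than shut.
Start: joints at [-80.002, 21.807, 74.336, -0, 83.858, -12.336], TCP at [0.209, -0.509, 0.203] pointing down, gripper open.
Joint ranges: [-178.18, 178.18], [-50.72, 133.34], [12.68, 142.11], [-81.47, 261.47], [9.98, 163.14], [-165.26, 165.26]. Speed limits (degrees/s): [136.94, 136.94, 180, 180, 180, 180].

INTERFACE

Orientations are given as a 3x3 rotation matrix whose columns are the frame's x, y, z axes.
In Python, from rig import * gives the robot as it stands.
- The arm moves only by the shell command python3 -m pendant 'ROWS' [FORCE]. ROWS is JSON, one flat list of numbers, 7 for each row, row after row: the finger opening in mm, from 0 to 85.4, then the shift along the tool's x, y, z in units of 50 mm (1.0 is 50 mm), then the turn, a rotation vector about the tool's x, y, z in units of 8 degrees (1.0 is 8 degrees). In form: [hand, dx, dy, dz, wx, wy, wz, hand, dx, dy, dz, wx, wy, wz, ...]. A call has 1 to 12 rows; each row shifts and turns the commanded pose from where the row before left it, along the tool's axes as they then stand; what a row does not reach is not made up. A row lasts 1/10 s, in which the tool goes at most 50 mm and 8.59 degrees, less where a joint would pass 70% of its speed; a pose out of reach is approached as far as the arm can. A call is refused whole if a number of a shift passes 1 or a number of a turn 1, either way. A call with a gripper value outside its range is refused whole. The fingers move at their own pace and stop on an object; FORCE is the grip in N (left out, the last holds). Time passes only in rows, so rows that do not move let the fingers close. It gives the time, the measured TCP pose, the force and the opening at its end, in the units of the state.
- observe(): the state, without advancing time (a new reading comes with each control period).
- get_image(name): name is "side" or "top"; returns a dict with "frame" (400x640x3 uint8, red, green, blue), "depth" (400x640 float32, m along the optical axis (not along the pixel's ray), 0 where there is no reading), "K" (3x3 intrinsics, pixels), "k1" (the pictures are not rectified: a ray, as slopes to the right and down, at radius r is drawn at 1 + k1 r^2 times it, then the intrinsics apply), "rvec" (rotation vector, rad) and "tvec" (3), from world to camera coordinates, as OpenCV has them. Camera axes: x right, y down, z forward; pixel columns grow to the right and rows downward; lengths in m; the calibration is good to about 2 mm. A picture is of the moment at which its call begins.
- close_job(): hands the job in, once; it reports no verdict.
The state is a dict: "time_s": time; "q": joint angles; "qvel": joint speeds; "joint_efforts": joint torques, N m; "position": TCP position; "tool_rot": TCP orientation; "ft_force": force on the tool from outside, world axes, zero at the start; "wrist_torque": the same for the moment, N m; "grip_width": finger opening in m.
Only numpy, scipy, OpenCV 4.12 (cv2) and the standard library are available. Lean on these libraries where they do the work, as an engineer would, in place of code of your own. Each camera call takes 0.05 s, during which the arm holds its last target.

## Working session

There is one attempt and no reset: what is moved stays moved. The work goes in short steps, Python scripts to look and compute and a shell command to move; the robot and the scene stay as the last step left them, time stands still between calls to the robot, and variables do not carry over. Pictures are saved under pics/ and viewed, and the job is handed in when it is done.

```bash
ls; mkdir -p pics
python3 - <<'E'
from rig import *
import cv2,numpy as np
s=observe()
for k,v in s.items(): print(k,v)
try: print(grasp_offset)
except Exception as e: print(e)
for n in("side","top"):
    d=get_image(n)
    cv2.imwrite(f"pics/{n}0.png",d["frame"][:,:,::-1])
    print(n,d["K"],d["k1"],d["rvec"],d["tvec"])
    np.savez(f"/tmp/{n}0.npz",**d)
E
```

```text
pics
time_s 0.0
q [-8.00026007e+01  2.18413214e+01  7.43856612e+01 -9.33537633e-05
  8.38592844e+01 -1.23357214e+01]
qvel [-0.01812528 -0.02254411  0.05251872 -0.08770361 -0.03575078 -0.00952946]
joint_efforts [-1.76841022e-03 -4.48469603e+01 -2.31273991e+01 -2.58140490e-04
  4.80644696e-03  4.33630177e-06]
position [ 0.20893163 -0.50839766  0.20250337]
tool_rot [[ 9.24990188e-01  3.79990897e-01 -2.62980307e-04]
 [ 3.79990854e-01 -9.24989056e-01  1.48249990e-03]
 [ 3.20082560e-04 -1.47122797e-03 -9.99998867e-01]]
ft_force [0.54681282 0.73698183 0.19228732]
wrist_torque [-0.05372171  0.01670912  0.00586864]
grip_width 0.08573236562615259
-0.0187
side [[394.81102044   0.         316.52339187]
 [  0.         394.81102044 199.20191621]
 [  0.           0.           1.        ]] 0.0008982536147571668 [ 0.11673596 -2.7780225   1.33727397] [0.50413726 0.0617592  0.81342202]
top [[469.70361648   0.         323.45553234]
 [  0.         469.70361648 192.6120841 ]
 [  0.           0.           1.        ]] -0.06544203819687772 [ 2.19376604 -2.18079183  0.07986532] [-0.00492203  0.51176715  1.05094627]
```

View pics/top0.png

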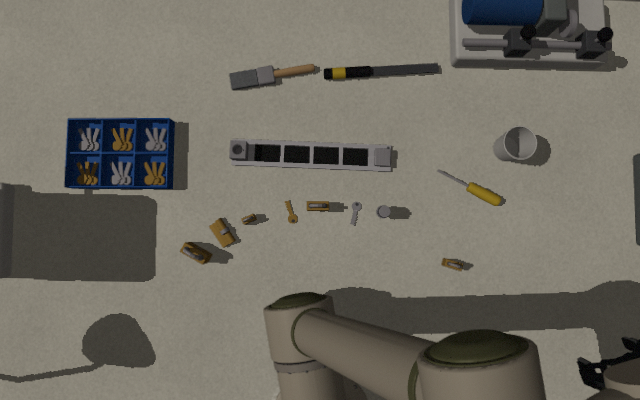

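View pics/side0.png

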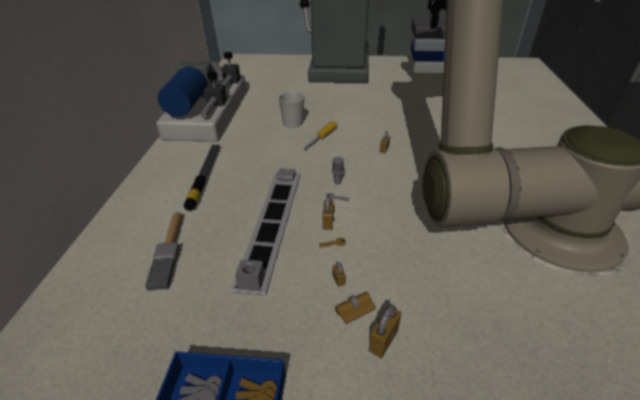

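```bash
cat > h.py <<'E'
import numpy as np,cv2,json
from rig import *
def load(n,tag=None):
    d=get_image(n)
    return d
def rays(d,pts):
    pts=np.asarray(pts,float).reshape(-1,2);K=d["K"]
    xd=(pts-[K[0,2],K[1,2]])/[K[0,0],K[1,1]]
    return cv2.undistortPoints(pts.reshape(-1,1,2),np.asarray(K),np.array([float(d["k1"]),0,0,0.])).reshape(-1,2)
def cloud(d):
    h,w=d["depth"].shape
    u,v=np.meshgrid(np.arange(w),np.arange(h))
    n=rays(d,np.stack([u,v],-1).reshape(-1,2).astype(float)).reshape(h,w,2)
    z=d["depth"];P=np.dstack([n[...,0]*z,n[...,1]*z,z])
    R=cv2.Rodrigues(np.asarray(d["rvec"],float))[0]
    W=(P-np.asarray(d["tvec"]).ravel())@R
    W[z==0]=np.nan
    return W
def onplane(d,pts,zp):
    n=rays(d,pts);R=cv2.Rodrigues(np.asarray(d["rvec"],float))[0];t=np.asarray(d["tvec"]).ravel()
    C=-R.T@t; D=np.c_[n,np.ones(len(n))]@R
    return C+D*((zp-C[2])/D[:,2])[:,None]
def crop(d,u0,u1,v0,v1,f,name):
    cv2.imwrite(name,cv2.resize(np.ascontiguousarray(d["frame"][v0:v1,u0:u1,::-1]),None,fx=f,fy=f,interpolation=cv2.INTER_CUBIC))
E
python3 - <<'E'
from h import *
t=dict(np.load('/tmp/top0.npz'));s=dict(np.load('/tmp/side0.npz'))
crop(t,170,370,130,280,4,'pics/t0c.png')
crop(s,230,430,120,370,2.4,'pics/s0c.png')
crop(t,370,520,180,290,4,'pics/t0d.png')
for d,nm in((t,'top'),(s,'side')):
    W=cloud(d); print(nm,np.nanpercentile(W[...,2],[5,25,50,75]))
    if nm=='top':
        for p in [(238,150),(265,153),(383,157),(195,252),(222,232),(249,218),(318,206),(453,264),(383,211)]:
            print(p,W[p[1],p[0]].round(4), np.nanmax(W[p[1]-8:p[1]+9,p[0]-8:p[0]+9,2]).round(4))
E
```

```text
top [-0.0039106  -0.00179537 -0.00014911  0.00234813]
(238, 150) [0.6101 0.1965 0.0088] 0.0499
(265, 153) [0.6033 0.1337 0.0093] 0.016
(383, 157) [ 0.5939 -0.1374  0.0218] 0.0258
(195, 252) [0.3769 0.2801 0.0491] 0.081
(222, 232) [0.4209 0.2266 0.0234] 0.0238
(249, 218) [0.4526 0.1622 0.0475] 0.0475
(318, 206) [0.4793 0.0099 0.0652] 0.0698
(453, 264) [ 0.3539 -0.2875  0.0508] 0.0572
(383, 211) [ 0.4691 -0.1309  0.0681] 0.0689
side [-0.21428112 -0.00158342 -0.00024452  0.0231421 ]
```

View pics/t0c.png

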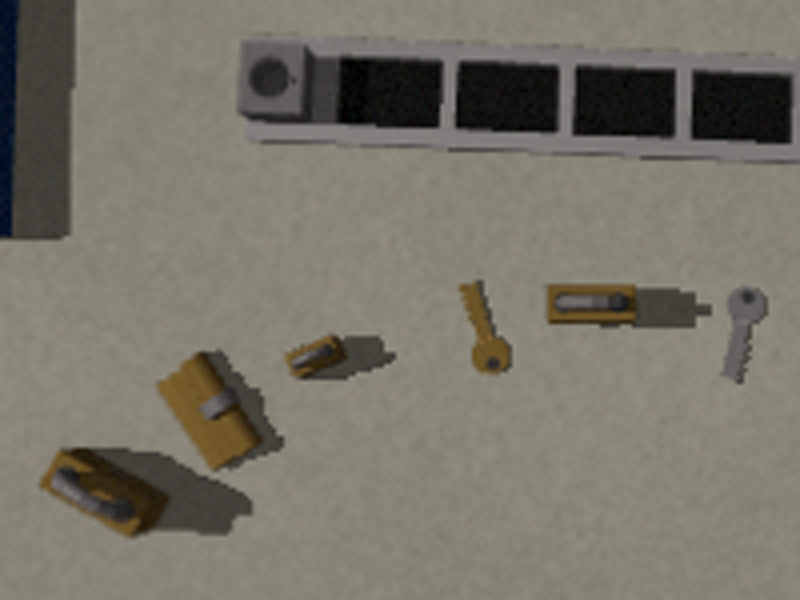

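View pics/s0c.png

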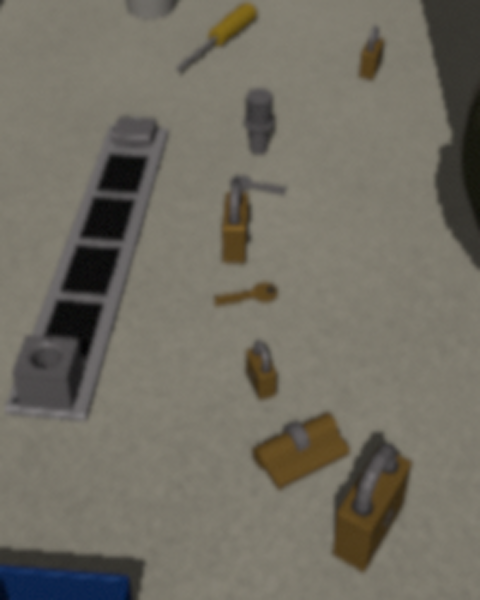

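View pics/t0d.png

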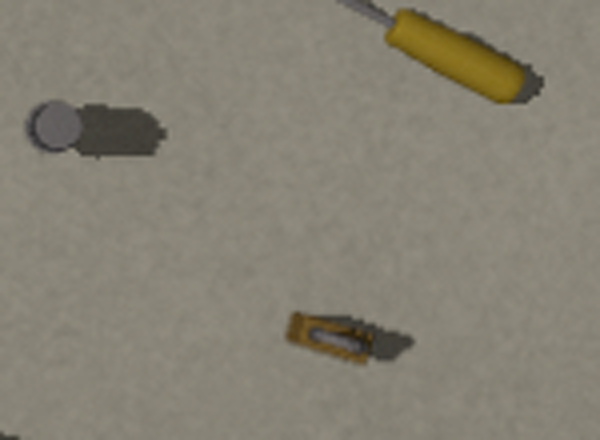

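```bash
cat > fit.py <<'E'
from h import *
from scipy.optimize import minimize
def proj(d,P):
    p,_=cv2.projectPoints(np.asarray(P,float).reshape(-1,1,3),np.asarray(d["rvec"],float),np.asarray(d["tvec"],float),np.asarray(d["K"]),np.array([float(d["k1"]),0,0,0.]))
    return p.reshape(-1,2)
def box(x,y,a,T,Wd,z0,z1):
    c,s=np.cos(a),np.sin(a)
    return np.array([[x+c*i*T/2-s*j*Wd/2,y+s*i*T/2+c*j*Wd/2,z] for i in(-1,1) for j in(-1,1) for z in(z0,z1)])
def hullmask(d,pts,shape,up=4):
    p=proj(d,pts); h=cv2.convexHull(((p+0.5)*up*16-8).astype(np.int32))
    m=np.zeros((shape[0]*up,shape[1]*up),np.uint8)
    cv2.fillConvexPoly(m,h,255,shift=4)
    return cv2.resize(m,(shape[1],shape[0]),interpolation=cv2.INTER_AREA)/255.
def brass(d):
    hsv=cv2.cvtColor(d["frame"],cv2.COLOR_RGB2HSV)
    return ((hsv[...,1]>110)&(hsv[...,0]>8)&(hsv[...,0]<30)&(hsv[...,2]>45)).astype(np.uint8)
def fitlock(ims,guess,T,Wd,H,z0=0,Hs=None):
    # fit brass body hull to the brass mask, ignoring shackle area inside
    best=None
    data=[]
    for d in ims:
        b=brass(d); c=proj(d,[[guess[0],guess[1],z0+H/2]])[0]
        n,l,st,_=cv2.connectedComponentsWithStats(b)
        keep=np.zeros_like(b)
        r=0.6*Wd*d["K"][0,0]/1.0+8
        for i in range(1,n):
            if st[i,4]<6: continue
            ys,xs=np.where(l==i)
            if np.hypot(xs.mean()-c[0],ys.mean()-c[1])<r*0.6: keep[l==i]=1
        ys,xs=np.where(keep)
        u0,u1,v0,v1=xs.min()-12,xs.max()+12,ys.min()-12,ys.max()+12
        dd=dict(d);K=np.array(d["K"],float);K[0,2]-=u0;K[1,2]-=v0;dd["K"]=K
        k=keep[v0:v1,u0:u1]
        # shackle steel pixels: excluded where not brass but within hull of shackle slab -> computed in cost
        data.append((dd,k.astype(float)))
    def cost(p):
        tot=0
        for dd,k in data:
            m=hullmask(dd,box(p[0],p[1],p[2],T,Wd,z0,z0+H),k.shape)
            w=np.ones_like(m)
            if Hs:
                sh=hullmask(dd,box(p[0],p[1],p[2],.35*T,.75*Wd,z0+H,z0+Hs),k.shape)
                w=1-sh
            tot+=(w*(m-k)**2).sum()/k.sum()
        return tot
    for a in np.deg2rad(np.arange(0,180,15)):
        p=np.r_[guess[:2],a]; c=cost(p)
        if best is None or c<best[0]: best=(c,p)
    p=best[1]
    for sc in (0.01,0.004,0.0015):
        sim=np.array([p,p+[sc,0,0],p+[0,sc,0],p+[0,0,sc*20]])
        r=minimize(cost,p,method="Nelder-Mead",options=dict(initial_simplex=sim,xatol=1e-5,fatol=1e-6,maxiter=200)); p=r.x
    return p,r.fun
L={30:(.015,.03,.028,.045),40:(.018,.04,.034,.056),50:(.021,.05,.042,.068),60:(.024,.06,.05,.08)}
E
python3 - <<'E'
from fit import *
t=dict(np.load('/tmp/top0.npz'));s=dict(np.load('/tmp/side0.npz'))
print('C',[(-cv2.Rodrigues(d["rvec"])[0].T@d["tvec"]).round(3) for d in(t,s)])
G={60:(.377,.28),30:(.4526,.162),50:(.479,.0099),40:(.354,-.2875)}
for k,g in G.items():
    for nm,ims in(('t',[t]),('s',[s]),('ts',[t,s])):
        try:
            p,c=fitlock(ims,g,*L[k][:3],0,L[k][3]); print(k,nm,p[:2].round(4),np.rad2deg(p[2]).round(1),round(c,3))
        except Exception as e: print(k,nm,e)
E
```

```text
C [array([4.370e-01, 1.000e-03, 1.084e+00]), array([0.437, 0.641, 0.564])]
60 t [0.3719 0.2902] 148.8 0.887
60 s [0.3745 0.2821] 154.0 0.21
60 ts [0.3748 0.2837] 154.6 1.191
30 t [0.4515 0.1676] 22.2 0.583
30 s [0.4503 0.1653] 15.7 0.346
30 ts [0.4513 0.1677] 18.4 1.018
50 t [0.4818 0.0112] -0.7 0.104
50 s [0.4821 0.009 ] 5.0 0.299
50 ts [0.4816 0.0116] 2.3 0.45
40 t [ 0.3513 -0.295 ] 162.1 0.286
40 s [ 0.3501 -0.2995] 173.4 0.406
40 ts [ 0.3515 -0.2947] 168.3 0.873
```

Run:
```python
from fit import *
t=dict(np.load('/tmp/top0.npz'));s=dict(np.load('/tmp/side0.npz'))
f=t["frame"].astype(int)
# pads: dark pixels
g=f.sum(2); roi=np.zeros(g.shape,bool); roi[138:172,240:378]=1
m=((g<110)&roi).astype(np.uint8)
n,l,st,c=cv2.connectedComponentsWithStats(m)
pc=[]
for i in range(1,n):
    if st[i,4]>60:
        ys,xs=np.where(l==i); P=onplane(t,np.c_[xs,ys],.011)[:,:2]
        r=cv2.minAreaRect((P*1000).astype(np.float32)); print(st[i],np.array(r[0]).round(1),np.array(r[1]).round(1),r[2]); 
# pin & block tops by depth
W=cloud(t)
def top(box,z,tol=.006):
    u0,u1,v0,v1=box; sub=W[v0:v1,u0:u1,2]; ys,xs=np.where(np.abs(sub-z)<tol)
    P=onplane(t,np.c_[xs+u0,ys+v0],z)[:,:2]*1000
    r=cv2.minAreaRect(P.astype(np.float32)); print(len(xs),'mean',P.mean(0).round(1),'rect',np.array(r[0]).round(1),np.array(r[1]).round(1),r[2],'circ',cv2.minEnclosingCircle(P.astype(np.float32)))
top((225,260,130,170),.046); top((370,395,142,175),.022); top((372,396,200,222),.066)
# strip mask by depth 
crop(t,225,265,130,170,14,'pics/blk0.png'); crop(t,370,420,195,225,14,'pics/pin0.png')
```

```text
[254 145  26  17 414] [603.1 129.9] [37.3 57.8] 0.2686455249786377
[284 146  25  17 399] [601.1  61.9] [37.2 55.4] 0.3139786720275879
[314 147  25  17 397] [599.2  -7.3] [37.2 55.4] 0.3561716079711914
[343 148  25  18 397] [595.9 -73.9] [55.6 38. ] 87.52346801757812
228 mean [606.8 191.4] rect [606.7 191.4] [37.1 40.8] 87.76753997802734 circ ((606.4115600585938, 190.91331481933594), 26.60251808166504)
278 mean [ 594.5 -135.9] rect [ 594.9 -136.2] [34.4 39.4] 89.83026885986328 circ ((593.9002075195312, -136.191650390625), 25.330020904541016)
107 mean [ 469.  -134.1] rect [ 469. -134.] [24.2 24.4] 26.53630828857422 circ ((469.26025390625, -134.030029296875), 13.08455753326416)
```

Run:
```python
from fit import *
t=dict(np.load('/tmp/top0.npz'));s=dict(np.load('/tmp/side0.npz'))
fit={60:(.3748,.2837,154.6),30:(.4513,.1677,18.4),50:(.4816,.0116,1),40:(.3515,-.2947,165)}
rows=[]
for d in(t,s):
    tiles=[]
    b=brass(d)
    for k,(x,y,a) in fit.items():
        T,W,H,Hs=L[k]
        c=proj(d,[[x,y,H/2]])[0].astype(int); r=20 if d is t else 30
        sl=(slice(c[1]-r,c[1]+r),slice(c[0]-r,c[0]+r)); F=200//(2*r)
        im=cv2.resize(d["frame"][sl][...,::-1].copy(),(200,200),interpolation=cv2.INTER_NEAREST)
        mk=cv2.resize(b[sl]*255,(200,200),interpolation=cv2.INTER_NEAREST)
        p=(proj(d,box(x,y,np.deg2rad(a),T,W,0,H))-(c-r)+.5)*200/(2*r)
        im2=im.copy()
        for i,j in [(0,1),(2,3),(4,5),(6,7),(0,2),(1,3),(4,6),(5,7),(0,4),(1,5),(2,6),(3,7)]:
            cv2.line(im2,tuple(p[i].astype(int).tolist()),tuple(p[j].astype(int).tolist()),(0,255,0),1)
        tiles.append(np.vstack([im2,cv2.cvtColor(mk,cv2.COLOR_GRAY2BGR)[:100*2:1]][:1]+[cv2.resize(cv2.cvtColor(mk,cv2.COLOR_GRAY2BGR),(200,100))]))
    rows.append(np.hstack(tiles))
cv2.imwrite('pics/ov0.png',np.vstack(rows))
```

```text
(no output)
```

View pics/ov0.png

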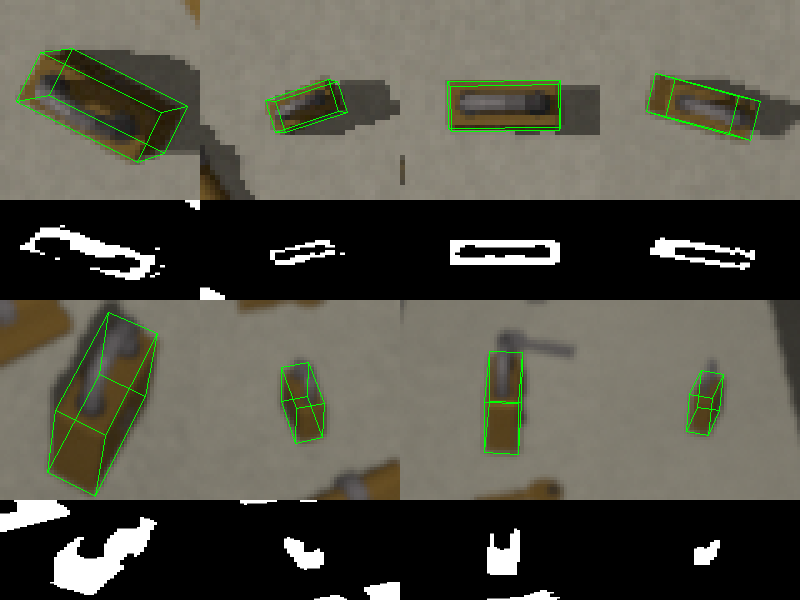

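View pics/blk0.png

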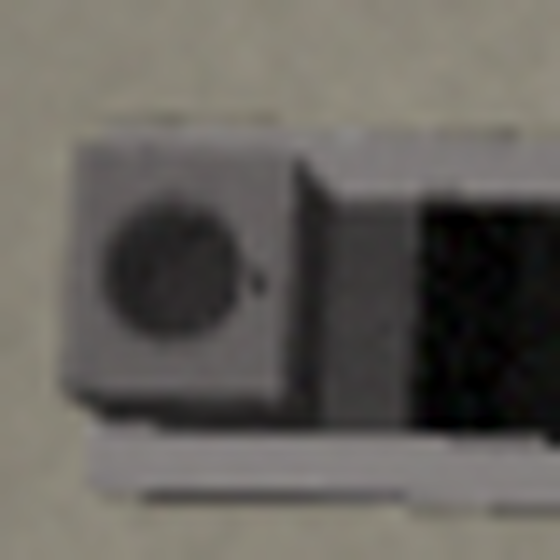

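```bash
cat > plan.py <<'E'
# usage: python3 plan.py x y z phi(deg, tool y axis direction mod 180)
import sys; from h import *
s=observe(); p=np.array(s["position"]); R=np.array(s["tool_rot"])
x,y,z,phi=map(float,sys.argv[1:5])
cur=np.degrees(np.arctan2(R[1,1],R[0,1])); dphi=(phi-cur+90)%180-90
th=np.radians(cur+dphi); R2=np.c_[[-np.sin(th),np.cos(th),0],[np.cos(th),np.sin(th),0],[0,0,-1]]
d=np.array([x,y,z])-p
print("t",round(s["time_s"],2),"pos",p.round(4),"phi",round(cur,2),"tilt",np.degrees(np.arccos(-R[2,2])).round(2),"q",np.array(s["q"]).round(0))
print("turn tool-z units total",(-dphi/8).round(3)," shift units after turn",(R2.T@d/.05).round(3)," without turn",(R.T@d/.05).round(3))
E
python3 plan.py .3515 -.2947 .10 166
```

```text
t 0.1 pos [ 0.2089 -0.5085  0.2026] phi -67.67 tilt 0.07 q [-80.  22.  74.   0.  84. -12.]
turn tool-z units total -6.708  shift units after turn [4.838 1.732 2.052]  without turn [ 4.261 -2.869  2.057]
```

```bash
python3 -m pendant '[55,0,0,0,0,0,-1,55,0,0,0,0,0,-1,55,0,0,0,0,0,-1,55,0,0,0,0,0,-1,55,0,0,0,0,0,-1,55,0,0,0,0,0,-1,55,0,0,0,0,0,-0.71]' 60
python3 -m pendant '[55,0.8,0.29,0.2,0,0,0,55,0.8,0.29,0.3,0,0,0,55,0.8,0.29,0.3,0,0,0,55,0.8,0.29,0.3,0,0,0,55,0.8,0.29,0.3,0,0,0,55,0.8,0.29,0.3,0,0,0,55,0,0,0,0,0,0]' 60
python3 plan.py .3515 -.2947 .10 166
python3 - <<'E'
from h import *
for n in('top','side'):
    d=get_image(n); cv2.imwrite(f'pics/{n}1.png',d['frame'][:,:,::-1])
E
```

```text
time_s: 0.8
position: [0.209, -0.5085, 0.2027]
tool_rot: [[0.237, 0.972, -0.0], [0.972, -0.237, 0.001], [0.001, -0.0, -1.0]]
ft_force: [0.3, 0.2, 0.5]
grip_width: 0.0547
time_s: 1.5
position: [0.3523, -0.2921, 0.1164]
tool_rot: [[0.237, 0.971, -0.002], [0.971, -0.237, 0.005], [0.004, -0.003, -1.0]]
ft_force: [-0.2, 0.0, 0.1]
grip_width: 0.0555
t 1.5 pos [ 0.3523 -0.2921  0.1164] phi -13.72 tilt 0.29 q [-55.  18.  96.   0.  66. -41.]
turn tool-z units total 0.035  shift units after turn [-0.054 -0.003  0.328]  without turn [-0.055 -0.002  0.328]
```

View pics/top1.png

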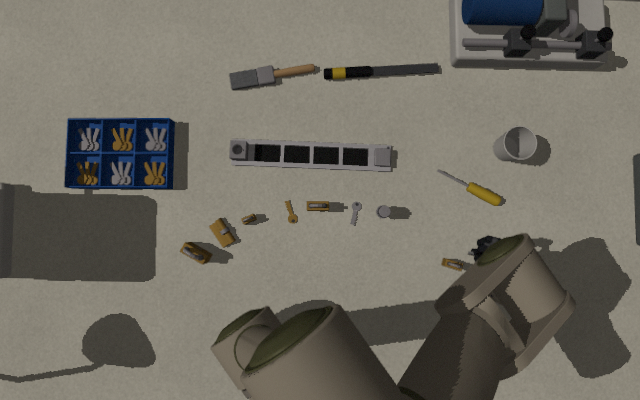

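View pics/side1.png

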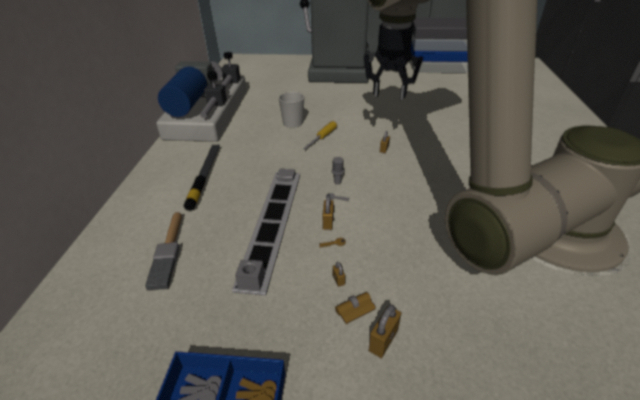

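Run:
```python
from fit import *
o=observe();P=np.array(o["position"]);print(P,o["time_s"])
for n in('top','side'):
    d=get_image(n); cv2.imwrite(f'pics/{n}2.png',d['frame'][:,:,::-1]); print(n,proj(d,[P,[.3515,-.2947,.02]]))
a=cv2.imread('pics/top2.png')[180:380,400:600];b=cv2.imread('pics/side2.png')[20:220,290:490]
cv2.imwrite('pics/c2.png',cv2.resize(np.hstack([a,b]),None,fx=2,fy=2))
```

```text
[ 0.35169772 -0.2963165   0.11797272] 1.6
top [[466.28176315 267.70536558]
 [452.38693608 263.95627085]]
side [[387.33433808 108.32488411]
 [384.00727547 142.38364339]]
```

View pics/c2.png

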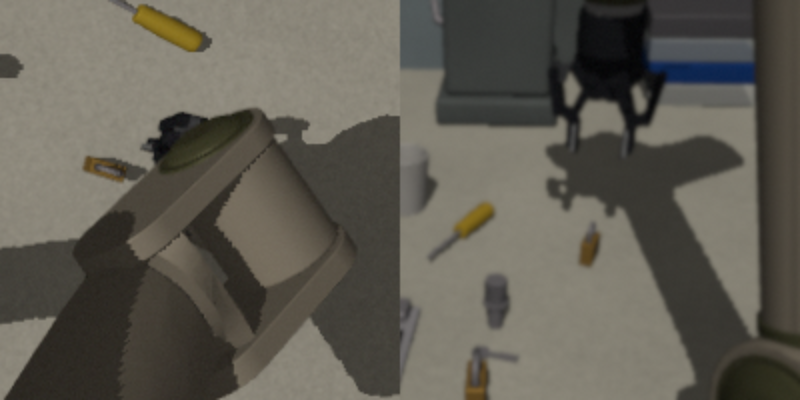

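Run:
```python
from fit import *
o=observe();P=np.array(o["position"]);print(P,np.array(o["q"]).round(1),o["time_s"])
for n in('top','side'):
    d=get_image(n); W=cloud(d)
    m=(W[...,2]>.05)&(W[...,2]<.25)&(W[...,1]<-.2)&(W[...,1]>-.42)&(W[...,0]>.25)&(W[...,0]<.5)
    Q=W[m]; print(n,len(Q)); 
    for z in np.arange(.08,.25,.02):
        q=Q[(Q[:,2]>=z)&(Q[:,2]<z+.02)]
        if len(q): print(z.round(2),len(q),q[:,:2].min(0).round(3),q[:,:2].max(0).round(3))
    if n=='side':
        v,u=np.where(m); 
        i=np.argmin(W[...,2][m]); print(u[i],v[i],Q[i])
        W0=cloud(dict(np.load('/tmp/side0.npz')));
```

```text
[ 0.35129911 -0.2977433   0.11837163] [-55.1  18.   95.9  -0.   66.  -41. ] 1.7
top 286
0.14 8 [ 0.378 -0.303] [ 0.39  -0.295]
0.16 19 [ 0.38  -0.302] [ 0.392 -0.294]
0.18 30 [ 0.38  -0.307] [ 0.409 -0.294]
0.2 109 [ 0.375 -0.314] [ 0.413 -0.286]
0.22 56 [ 0.371 -0.305] [ 0.417 -0.286]
0.24 38 [ 0.376 -0.323] [ 0.42  -0.285]
side 1123
0.14 35 [ 0.314 -0.311] [ 0.391 -0.276]
0.16 106 [ 0.309 -0.315] [ 0.392 -0.275]
0.18 137 [ 0.298 -0.313] [ 0.41 -0.27]
0.2 249 [ 0.294 -0.322] [ 0.414 -0.267]
0.22 346 [ 0.284 -0.321] [ 0.417 -0.267]
0.24 238 [ 0.283 -0.311] [ 0.418 -0.266]
384 135 [ 0.35471729 -0.28083114  0.05009525]
```

Run:
```python
from fit import *
d=get_image('side'); W=cloud(d)
o=observe();P=np.array(o["position"]);print(P,o["time_s"],np.array(o["tool_rot"])[:,2])
m=(W[...,2]>.07)&(W[...,2]<.16)&(W[...,1]<-.2)&(W[...,1]>-.42)&(W[...,0]>.25)&(W[...,0]<.5)
v,u=np.where(m); Q=W[m]; k=np.argsort(Q[:,2])[:25]
print(np.c_[u[k],v[k],Q[k].round(4)])
```

```text
[ 0.35105142 -0.29785613  0.1183397 ] 1.85 [ 3.17818338e-04 -5.68342639e-04 -9.99999788e-01]
[[ 3.790e+02  9.300e+01  3.745e-01 -3.165e-01  1.495e-01]
 [ 4.000e+02  9.900e+01  3.248e-01 -2.807e-01  1.508e-01]
 [ 4.020e+02  9.900e+01  3.201e-01 -2.799e-01  1.513e-01]
 [ 3.780e+02  9.500e+01  3.776e-01 -3.002e-01  1.513e-01]
 [ 3.760e+02  9.600e+01  3.827e-01 -2.939e-01  1.513e-01]
 [ 3.770e+02  9.600e+01  3.803e-01 -2.934e-01  1.516e-01]
 [ 4.010e+02  9.900e+01  3.228e-01 -2.777e-01  1.522e-01]
 [ 3.780e+02  9.400e+01  3.777e-01 -3.022e-01  1.531e-01]
 [ 4.030e+02  9.700e+01  3.175e-01 -2.864e-01  1.536e-01]
 [ 3.750e+02  9.500e+01  3.854e-01 -2.938e-01  1.540e-01]
 [ 3.790e+02  9.200e+01  3.750e-01 -3.123e-01  1.540e-01]
 [ 4.000e+02  9.800e+01  3.253e-01 -2.791e-01  1.541e-01]
 [ 3.770e+02  9.500e+01  3.805e-01 -2.935e-01  1.542e-01]
 [ 4.010e+02  9.800e+01  3.232e-01 -2.773e-01  1.549e-01]
 [ 4.020e+02  9.800e+01  3.208e-01 -2.772e-01  1.550e-01]
 [ 3.760e+02  9.500e+01  3.831e-01 -2.906e-01  1.554e-01]
 [ 4.040e+02  9.700e+01  3.157e-01 -2.816e-01  1.558e-01]
 [ 3.750e+02  9.400e+01  3.855e-01 -2.949e-01  1.561e-01]
 [ 3.760e+02  9.400e+01  3.831e-01 -2.939e-01  1.566e-01]
 [ 3.740e+02  9.300e+01  3.880e-01 -2.987e-01  1.570e-01]
 [ 4.020e+02  9.700e+01  3.210e-01 -2.780e-01  1.572e-01]
 [ 3.780e+02  9.300e+01  3.782e-01 -2.985e-01  1.573e-01]
 [ 3.750e+02  9.300e+01  3.856e-01 -2.979e-01  1.574e-01]
 [ 3.770e+02  9.400e+01  3.808e-01 -2.920e-01  1.575e-01]
 [ 4.010e+02  9.700e+01  3.235e-01 -2.772e-01  1.576e-01]]
```

```bash
python3 -m pendant '[19,0,0,0,0,0,0,19,0,0,0,0,0,0,19,0,0,0,0,0,0,19,0,0,0,0,0,0]' 60
python3 - <<'E'
from fit import *
d=get_image('side'); W=cloud(d)
cv2.imwrite('pics/c3.png',cv2.resize(d["frame"][30:180,320:460,::-1],None,fx=4,fy=4,interpolation=cv2.INTER_CUBIC))
o=observe();P=np.array(o["position"]);print(P,o["time_s"]); print(proj(d,[P]))
m=(W[...,2]>.07)&(W[...,2]<.16)&(W[...,1]<-.2)&(W[...,1]>-.42)&(W[...,0]>.25)&(W[...,0]<.5)
v,u=np.where(m); Q=W[m]; k=np.argsort(Q[:,2])[:12]
print(np.c_[u[k],v[k],Q[k].round(4)])
E
```

```text
time_s: 2.25
position: [0.3514, -0.2969, 0.1181]
tool_rot: [[0.242, 0.97, 0.0], [0.97, -0.242, -0.0], [-0.0, 0.0, -1.0]]
ft_force: [-0.4, 0.3, 0.6]
grip_width: 0.0187
[ 0.35138625 -0.29689943  0.11812957] 2.3
[[387.45361195 108.16867721]]
[[ 3.950e+02  9.900e+01  3.361e-01 -2.882e-01  1.471e-01]
 [ 3.930e+02  1.000e+02  3.413e-01 -2.817e-01  1.473e-01]
 [ 3.940e+02  1.000e+02  3.390e-01 -2.806e-01  1.479e-01]
 [ 3.850e+02  9.700e+01  3.602e-01 -2.965e-01  1.481e-01]
 [ 3.940e+02  9.900e+01  3.390e-01 -2.833e-01  1.492e-01]
 [ 3.820e+02  9.800e+01  3.681e-01 -2.875e-01  1.493e-01]
 [ 3.920e+02  9.900e+01  3.440e-01 -2.821e-01  1.497e-01]
 [ 3.840e+02  9.800e+01  3.633e-01 -2.861e-01  1.500e-01]
 [ 3.830e+02  9.800e+01  3.658e-01 -2.856e-01  1.502e-01]
 [ 3.930e+02  9.900e+01  3.417e-01 -2.806e-01  1.504e-01]
 [ 3.820e+02  9.700e+01  3.680e-01 -2.909e-01  1.504e-01]
 [ 3.850e+02  9.600e+01  3.604e-01 -2.970e-01  1.505e-01]]
```

View pics/c3.png

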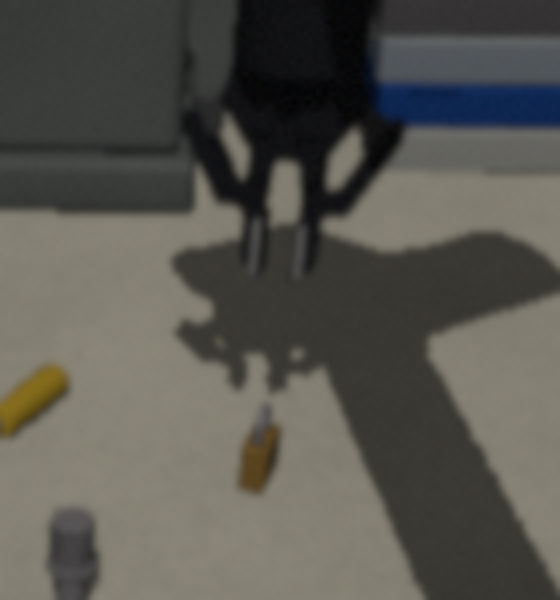

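```bash
python3 -m pendant '[50,0,0,0,0,0,0,50,0,0,0,0,0,0,50,0,-0.05,0.3,0,0,0,50,0,0,0.5,0,0,0,50,0,0,0.5,0,0,0,50,0,0,0.3,0,0,0,50,0,0,0,0,0,0]' 60
python3 plan.py .3515 -.2947 .01 166
python3 - <<'E'
from fit import *
d=get_image('side'); W=cloud(d)
cv2.imwrite('pics/c4.png',cv2.resize(d["frame"][60:210,320:460,::-1],None,fx=4,fy=4,interpolation=cv2.INTER_CUBIC))
o=observe();P=np.array(o["position"]);print(P,o["time_s"]); print(proj(d,[P]))
t=get_image('top');cv2.imwrite('pics/c4t.png',cv2.resize(t["frame"][180:330,390:590,::-1],None,fx=4,fy=4,interpolation=cv2.INTER_CUBIC))
E
```

```text
time_s: 3.0
position: [0.3484, -0.2954, 0.0367]
tool_rot: [[0.242, 0.97, -0.002], [0.97, -0.242, 0.003], [0.002, -0.003, -1.0]]
ft_force: [0.0, -0.3, 0.1]
grip_width: 0.0498
t 3.0 pos [ 0.3484 -0.2954  0.0367] phi -13.99 tilt 0.21 q [-55.  25. 102.   0.  53. -41.]
turn tool-z units total 0.001  shift units after turn [0.029 0.057 0.534]  without turn [0.028 0.058 0.534]
[ 0.34883548 -0.29600812  0.03781542] 3.05
[[385.59450063 136.320152  ]]
```

View pics/c4.png

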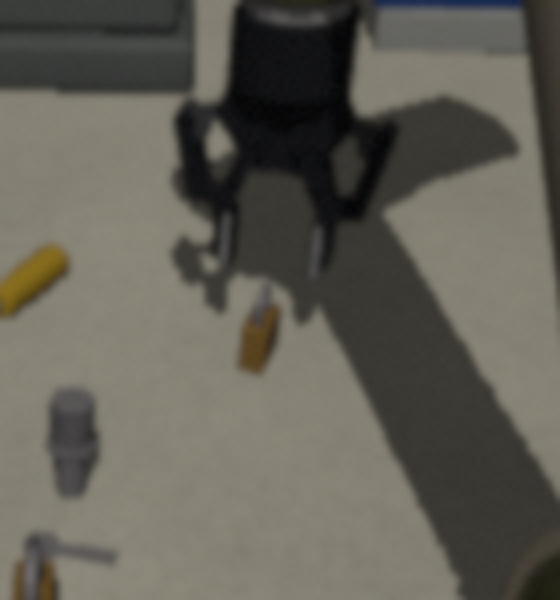

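View pics/c4t.png

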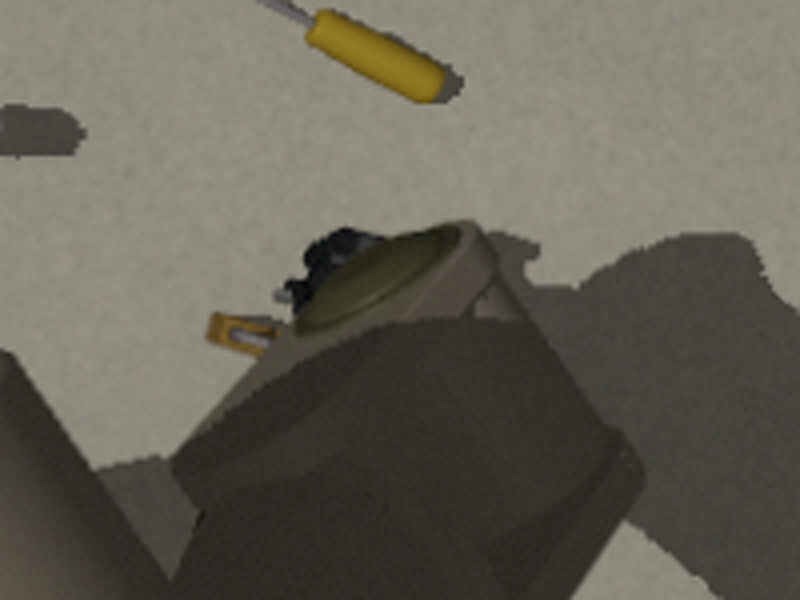

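Run:
```python
from fit import *
d=get_image('side'); W=cloud(d)
o=observe();P=np.array(o["position"]);print(P,o["time_s"])
for z in (.04,.05,.06,.07): print(z,proj(d,[[P[0],P[1],z]]))
m=(W[...,2]>.02)&(W[...,2]<.1)&(W[...,1]<-.2)&(W[...,1]>-.42)&(W[...,0]>.25)&(W[...,0]<.5)
for u in (374,375,376,377,398,399,400,401):
    for v in range(120,134): 
        if v%2: continue
        print(u,v,W[v,u].round(3),end=' ')
    print()
```

```text
[ 0.34932166 -0.29668717  0.03887987] 3.15
0.04 [[385.47340835 135.46220466]]
0.05 [[385.81816082 132.11822075]]
0.06 [[386.1670711 128.7339877]]
0.07 [[386.520215   125.30877308]]
374 120 [ 0.383 -0.296  0.085] 374 122 [ 0.382 -0.294  0.08 ] 374 124 [ 0.374 -0.436 -0.   ] 374 126 [ 0.374 -0.426 -0.002] 374 128 [ 0.374 -0.413 -0.001] 374 130 [ 0.374 -0.406 -0.004] 374 132 [ 0.375 -0.39  -0.002] 
375 120 [ 0.381 -0.29   0.088] 375 122 [ 0.38  -0.294  0.08 ] 375 124 [ 0.38  -0.291  0.076] 375 126 [ 0.371 -0.428 -0.003] 375 128 [ 0.371 -0.412 -0.   ] 375 130 [ 0.372 -0.401 -0.001] 375 132 [ 0.372 -0.388 -0.001] 
376 120 [ 0.378 -0.293  0.086] 376 122 [ 0.378 -0.291  0.082] 376 124 [ 0.377 -0.29   0.076] 376 126 [ 0.368 -0.426 -0.001] 376 128 [ 0.368 -0.415 -0.002] 376 130 [ 0.369 -0.401 -0.001] 376 132 [ 0.369 -0.39  -0.002] 
377 120 [ 0.375 -0.29   0.088] 377 122 [ 0.375 -0.292  0.081] 377 124 [ 0.374 -0.294  0.074] 377 126 [ 0.365 -0.423  0.   ] 377 128 [ 0.365 -0.412 -0.   ] 377 130 [ 0.366 -0.399 -0.   ] 377 132 [ 0.366 -0.386  0.   ] 
398 120 [ 0.324 -0.277  0.096] 398 122 [ 0.323 -0.278  0.09 ] 398 124 [ 0.323 -0.277  0.085] 398 126 [ 0.322 -0.278  0.079] 398 128 [ 0.321 -0.277  0.074] 398 130 [ 0.305 -0.406 -0.002] 398 132 [ 0.306 -0.393 -0.001] 
399 120 [ 0.321 -0.278  0.096] 399 122 [ 0.321 -0.275  0.092] 399 124 [ 0.32  -0.277  0.085] 399 126 [ 0.319 -0.283  0.076] 399 128 [ 0.301 -0.417 -0.001] 399 130 [ 0.302 -0.407 -0.002] 399 132 [ 0.303 -0.393 -0.001] 
400 120 [ 0.318 -0.282  0.094] 400 122 [ 0.318 -0.278  0.09 ] 400 124 [ 0.317 -0.28   0.084] 400 126 [ 0.316 -0.282  0.077] 400 128 [ 0.298 -0.415  0.   ] 400 130 [ 0.299 -0.407 -0.002] 400 132 [ 0.3   -0.394 -0.002] 
401 120 [ 0.316 -0.28   0.095] 401 122 [ 0.315 -0.28   0.089] 401 124 [ 0.315 -0.281  0.083] 401 126 [ 0.314 -0.28   0.078] 401 128 [ 0.295 -0.416 -0.   ] 401 130 [ 0.296 -0.406 -0.002] 401 132 [ 0.297 -0.393 -0.001]
```

```bash
python3 -m pendant '[50,0.03,0.03,0.2,0,0,0,50,0,0,0.2,0,0,0,50,0,0,0.15,0,0,0,50,0,0,0,0,0,0,50,0,0,0,0,0,0]' 60
python3 plan.py .3515 -.2947 .01 166
python3 - <<'E'
from fit import *
d=get_image('side'); W=cloud(d)
cv2.imwrite('pics/c5.png',cv2.resize(d["frame"][60:210,320:460,::-1],None,fx=4,fy=4,interpolation=cv2.INTER_CUBIC))
o=observe();P=np.array(o["position"]);print(P,o["time_s"],o["ft_force"]); print(proj(d,[P]))
E
```

```text
time_s: 3.65
position: [0.3508, -0.2951, 0.0104]
tool_rot: [[0.242, 0.97, -0.0], [0.97, -0.242, 0.0], [0.0, -0.0, -1.0]]
ft_force: [0.4, 0.2, -0.4]
grip_width: 0.0499
t 3.65 pos [ 0.3508 -0.2951  0.0104] phi -13.99 tilt 0.03 q [-55.  28. 104.   0.  48. -41.]
turn tool-z units total 0.001  shift units after turn [0.012 0.012 0.009]  without turn [0.012 0.012 0.009]
[ 0.35086744 -0.29526326  0.01067894] 3.7 [-0.34700486 -0.07024633 -0.69821222]
[[383.92926712 145.2950494 ]]
```

View pics/c5.png

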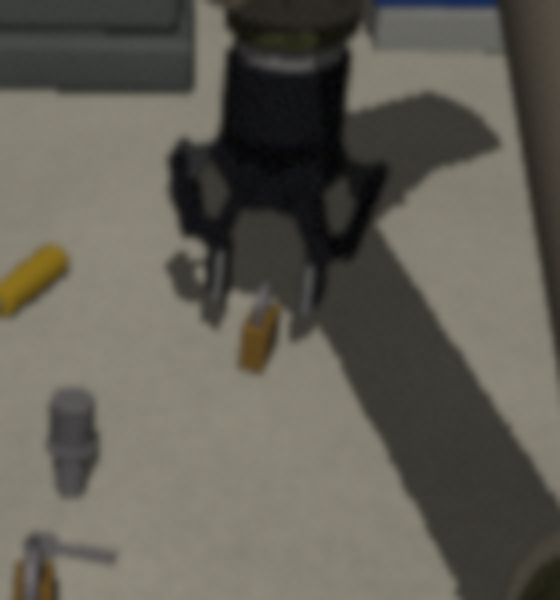

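```bash
python3 -m pendant '[50,0.012,0.012,0.1,0,0,0,50,0,0,0.08,0,0,0,50,0,0,0,0,0,0,50,0,0,0,0,0,0]' 60
python3 -m pendant '[50,0,0,0.06,0,0,0,50,0,0,0,0,0,0]' 60
python3 -m pendant '[50,0,0,0.06,0,0,0,50,0,0,0,0,0,0]' 60
```

```text
time_s: 4.1
position: [0.3515, -0.2947, 0.0015]
tool_rot: [[0.242, 0.97, -0.0], [0.97, -0.242, 0.0], [0.0, -0.0, -1.0]]
ft_force: [1.5, -0.1, 0.3]
grip_width: 0.05
time_s: 4.3
position: [0.3515, -0.2946, -0.0016]
tool_rot: [[0.242, 0.97, -0.0], [0.97, -0.242, 0.0], [0.0, -0.0, -1.0]]
ft_force: [0.3, -1.0, -0.3]
grip_width: 0.0502
time_s: 4.5
position: [0.3514, -0.2946, -0.0047]
tool_rot: [[0.242, 0.97, -0.0], [0.97, -0.242, 0.0], [0.0, -0.0, -1.0]]
ft_force: [-0.1, -0.1, 0.5]
grip_width: 0.0499
```

```bash
python3 -m pendant '[50,0,0,0.06,0,0,0,50,0,0,0,0,0,0]' 60
python3 -m pendant '[50,0,0,0.06,0,0,0,50,0,0,0,0,0,0]' 60
python3 - <<'E'
from fit import *
d=get_image('side'); W=cloud(d)
cv2.imwrite('pics/c6.png',cv2.resize(d["frame"][60:210,320:460,::-1],None,fx=4,fy=4,interpolation=cv2.INTER_CUBIC))
o=observe();P=np.array(o["position"]);print(P,o["time_s"],o["ft_force"])
m=(W[...,2]>.012)&(W[...,2]<.07)&(W[...,1]<-.26)&(W[...,1]>-.32)&(W[...,0]>.3)&(W[...,0]<.337)
Q=W[m];k=np.argsort(Q[:,2])[:8];print(Q[k].round(3))
E
```

```text
time_s: 4.7
position: [0.3514, -0.2946, -0.0077]
tool_rot: [[0.242, 0.97, -0.0], [0.97, -0.242, 0.0], [0.0, -0.0, -1.0]]
ft_force: [0.5, -0.1, -0.6]
grip_width: 0.0501
time_s: 4.9
position: [0.3514, -0.2946, -0.0107]
tool_rot: [[0.242, 0.97, -0.0], [0.97, -0.242, 0.0], [0.0, -0.0, -1.0]]
ft_force: [0.2, -0.1, -0.5]
grip_width: 0.05
[ 0.35147716 -0.29463762 -0.0105598 ] 4.95 [ 0.06764996 -0.22902633  0.7213171 ]
[[ 0.321 -0.285  0.022]
 [ 0.329 -0.278  0.022]
 [ 0.324 -0.276  0.024]
 [ 0.327 -0.274  0.025]
 [ 0.327 -0.275  0.027]
 [ 0.324 -0.275  0.028]
 [ 0.317 -0.278  0.029]
 [ 0.322 -0.278  0.029]]
```

View pics/c6.png

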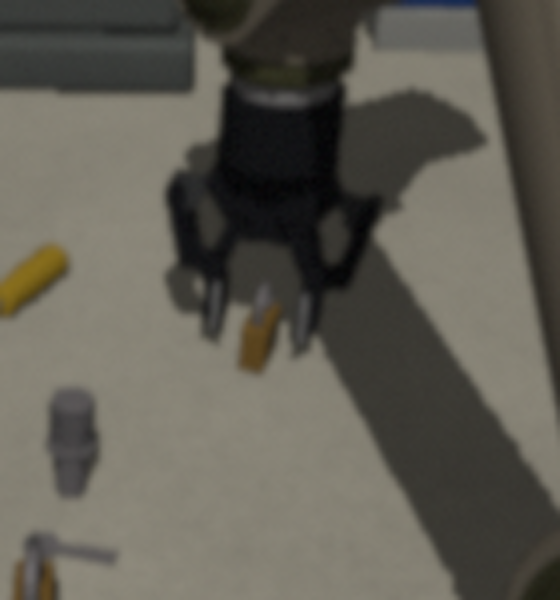

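```bash
python3 -m pendant '[50,0,0,0.1,0,0,0,50,0,0,0.1,0,0,0,50,0,0,0,0,0,0]' 60
python3 -m pendant '[10,0,0,0,0,0,0,10,0,0,0,0,0,0,10,0,0,0,0,0,0,10,0,0,0,0,0,0,10,0,0,0,0,0,0]' 60
python3 - <<'E'
from fit import *
d=get_image('side'); W=cloud(d)
cv2.imwrite('pics/c7.png',cv2.resize(d["frame"][60:210,320:460,::-1],None,fx=4,fy=4,interpolation=cv2.INTER_CUBIC))
o=observe();P=np.array(o["position"]);print(P,o["time_s"],o["ft_force"],o["grip_width"])
E
```

```text
time_s: 5.25
position: [0.3513, -0.2944, -0.0211]
tool_rot: [[0.242, 0.97, -0.001], [0.97, -0.242, 0.001], [0.001, -0.001, -1.0]]
ft_force: [-0.6, 0.3, -0.2]
grip_width: 0.0498
time_s: 5.75
position: [0.3516, -0.2949, -0.0201]
tool_rot: [[0.242, 0.97, 0.0], [0.97, -0.242, -0.0], [-0.0, 0.0, -1.0]]
ft_force: [-1.2, 1.1, 3.6]
grip_width: 0.0169
[ 0.35163072 -0.29485477 -0.02015352] 5.8 [0.41660579 0.55408577 4.55980926] 0.01693516292253993
```

View pics/c7.png

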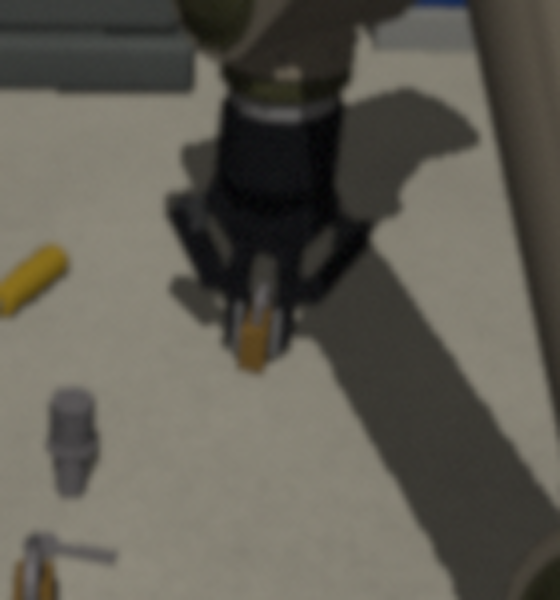

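```bash
python3 -m pendant '[10,0,0,-0.2,0,0,0,10,0,0,-0.4,0,0,0,10,0,0,-0.6,0,0,0,10,0,0,-0.6,0,0,0,10,0,0,-0.4,0,0,-0.75,10,0,0,0,0,0,-0.74,10,0,0,0,0,0,0]' 60
python3 plan.py .6015 .0617 .09 -2.1
python3 - <<'E'
from fit import *
d=get_image('side')
cv2.imwrite('pics/c8.png',cv2.resize(d["frame"][0:200,300:500,::-1],None,fx=3,fy=3,interpolation=cv2.INTER_CUBIC))
E
```

```text
time_s: 6.5
position: [0.3515, -0.2947, 0.0904]
tool_rot: [[0.035, 0.999, 0.001], [0.999, -0.035, -0.001], [-0.001, 0.001, -1.0]]
ft_force: [0.2, 0.8, -1.9]
grip_width: 0.0169
t 6.5 pos [ 0.3515 -0.2947  0.0904] phi -2.01 tilt 0.06 q [-55.  20.  99.   0.  61. -53.]
turn tool-z units total 0.011  shift units after turn [7.306 4.735 0.009]  without turn [7.299e+00 4.746e+00 6.000e-03]
```

View pics/c8.png

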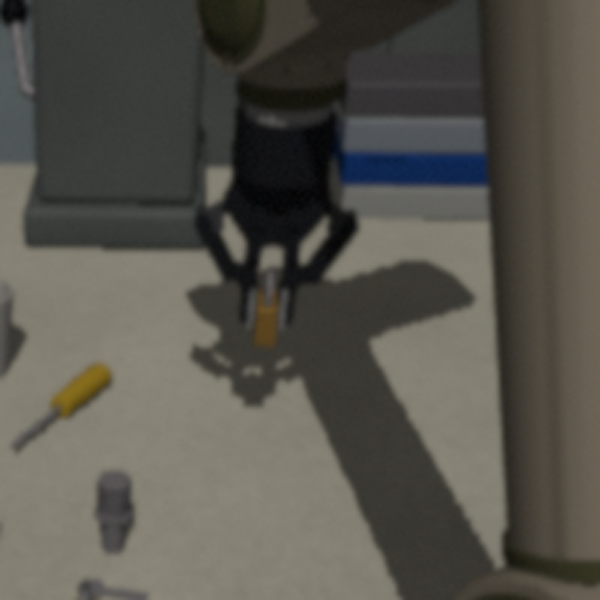

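```bash
python3 -m pendant '[10,0.3,0.2,0,0,0,0,10,0.6,0.4,0,0,0,0,10,0.7,0.45,0,0,0,0,10,0.7,0.45,0,0,0,0,10,0.7,0.45,0,0,0,0,10,0.7,0.45,0,0,0,0,10,0.7,0.45,0,0,0,0,10,0.7,0.45,0,0,0,0,10,0.7,0.45,0,0,0,0,10,0.7,0.45,0,0,0,0,10,0.6,0.4,0,0,0,0,10,0.2,0.14,0,0,0,0]' 60
python3 -m pendant '[10,0,0,0,0,0,0,10,0,0,0,0,0,0]' 60
python3 plan.py .6015 .0617 .0 -2.1
python3 - <<'E'
from fit import *
for n in('side','top'):
    d=get_image(n); np.savez(f'/tmp/{n}9.npz',**d)
    cv2.imwrite(f'pics/{n}9.png',d["frame"][:,:,::-1])
E
```

```text
time_s: 7.75
position: [0.6023, 0.0643, 0.0887]
tool_rot: [[0.036, 0.999, -0.001], [0.999, -0.036, 0.001], [0.001, -0.001, -1.0]]
ft_force: [-0.3, -0.6, -2.3]
grip_width: 0.0168
time_s: 7.95
position: [0.6007, 0.0607, 0.0891]
tool_rot: [[0.037, 0.999, -0.002], [0.999, -0.037, -0.0], [-0.0, -0.002, -1.0]]
ft_force: [0.4, 0.0, -0.9]
grip_width: 0.017
t 7.95 pos [0.6007 0.0607 0.0891] phi -2.15 tilt 0.1 q [-5. 33. 75. -0. 72. -3.]
turn tool-z units total -0.006  shift units after turn [0.021 0.014 1.782]  without turn [0.022 0.017 1.782]
```

View pics/side9.png

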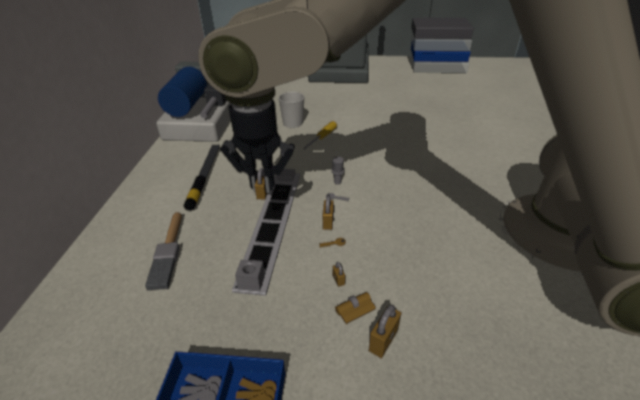

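View pics/top9.png

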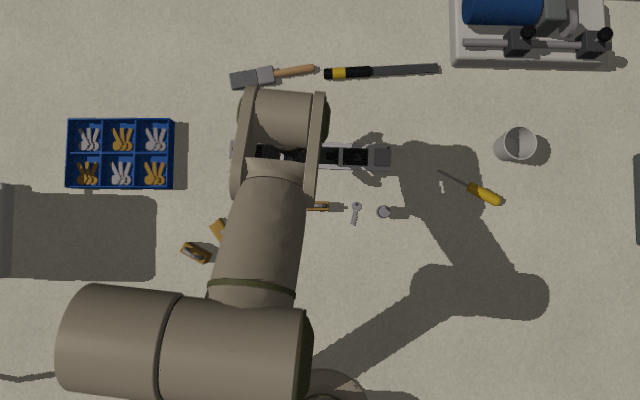

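Run:
```python
from fit import *
s=dict(np.load('/tmp/side9.npz'));W=cloud(s)
p,c=fitlock([s],(.6007,.0607),*L[40][:3],.109,L[40][3]);print(p.round(4),np.rad2deg(p[2]),c)
b=brass(s);v,u=np.where(b);k=(abs(u-261)<12)&(abs(v-188)<16);Q=W[v[k],u[k]]
print(Q.min(0).round(3),Q.max(0).round(3),np.median(Q,0).round(3),len(Q))
```

```text
[0.6058 0.059  0.2791] 15.989763381374885 0.4188899789009881
[0.592 0.056 0.113] [0.609 0.085 0.145] [0.599 0.082 0.133] 159
```

```bash
python3 -m pendant '[10,0.02,0.016,0.3,0,0,0,10,0,0,0.5,0,0,0,10,0,0,0.5,0,0,0,10,0,0,0.35,0,0,0,10,0,0,0.2,0,0,0,10,0,0,0.06,0,0,0,10,0,0,0,0,0,0,10,0,0,0,0,0,0]' 60
python3 plan.py .6015 .0617 -.0092 -2.1
```

```text
time_s: 8.85
position: [0.6029, 0.0622, -0.0049]
tool_rot: [[0.036, 0.999, 0.002], [0.999, -0.036, -0.0], [-0.0, 0.002, -1.0]]
ft_force: [0.1, -0.3, -1.5]
grip_width: 0.017
t 8.85 pos [ 0.6029  0.0622 -0.0049] phi -2.08 tilt 0.09 q [-5. 39. 80. -0. 60. -3.]
turn tool-z units total 0.002  shift units after turn [-0.012 -0.027  0.086]  without turn [-0.012 -0.027  0.086]
```

```bash
python3 -m pendant '[10,-0.01,-0.02,0.06,0,0,0,10,0,0,0,0,0,0]' 60
python3 -m pendant '[10,0,0,0.03,0,0,0,10,0,0,0,0,0,0]' 60
```

```text
time_s: 9.05
position: [0.6012, 0.0619, -0.0087]
tool_rot: [[0.036, 0.999, 0.0], [0.999, -0.036, -0.0], [-0.0, 0.0, -1.0]]
ft_force: [-0.2, 0.0, -0.9]
grip_width: 0.017
time_s: 9.25
position: [0.6014, 0.062, -0.0091]
tool_rot: [[0.036, 0.999, 0.001], [0.999, -0.036, -0.0], [-0.0, 0.001, -1.0]]
ft_force: [-4.2, 0.2, 8.5]
grip_width: 0.017
```

```bash
python3 -m pendant '[40,0,0,0,0,0,0,40,0,0,0,0,0,0,40,0,0,0,0,0,0,40,0,0,-0.2,0,0,0,40,0,0,-0.4,0,0,0,50,0,0,-0.6,0,0,0,50,0,0,-0.6,0,0,0,50,0,0,-0.2,0,0,0]' 60
python3 plan.py .4816 .0113 .09 -0.5
python3 - <<'E'
from fit import *
d=get_image('side')
cv2.imwrite('pics/c10.png',cv2.resize(d["frame"][100:300,220:420,::-1],None,fx=3,fy=3,interpolation=cv2.INTER_CUBIC))
E
```

```text
time_s: 10.05
position: [0.6027, 0.0619, 0.0933]
tool_rot: [[0.036, 0.999, 0.006], [0.999, -0.036, -0.001], [-0.0, 0.006, -1.0]]
ft_force: [0.6, 0.0, 0.4]
grip_width: 0.0499
t 10.05 pos [0.6027 0.0619 0.0933] phi -2.06 tilt 0.32 q [-5. 33. 75.  0. 72. -3.]
turn tool-z units total -0.196  shift units after turn [-1.033 -2.414  0.066]  without turn [-1.099 -2.385  0.053]
```

View pics/c10.png

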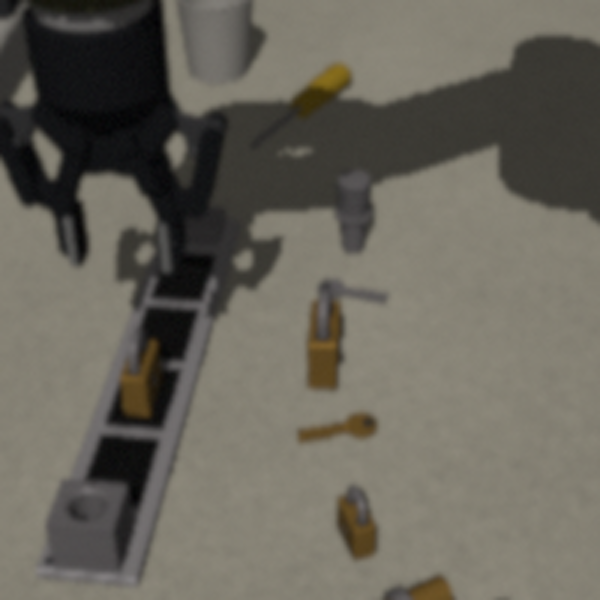

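```bash
python3 -m pendant '[50,0,0,0,0,0,-0.18,50,-0.2,-0.5,0,0,0,0,50,-0.25,-0.6,0,0,0,0,50,-0.25,-0.6,0,0,0,0,50,-0.2,-0.5,0,0,0,0,50,-0.13,-0.21,0.3,0,0,0,50,0,0,0.4,0,0,0,50,0,0,0,0,0,0,50,0,0,0,0,0,0]' 60
python3 plan.py .4816 .0113 -.013 -0.5
python3 - <<'E'
from fit import *
d=get_image('side')
cv2.imwrite('pics/c11.png',cv2.resize(d["frame"][100:300,220:420,::-1],None,fx=3,fy=3,interpolation=cv2.INTER_CUBIC))
E
```

```text
time_s: 11.0
position: [0.48, 0.0119, 0.0541]
tool_rot: [[0.01, 1.0, -0.002], [1.0, -0.01, 0.0], [0.0, -0.002, -1.0]]
ft_force: [-0.2, -0.3, 0.2]
grip_width: 0.05
t 11.0 pos [0.48   0.0119 0.0541] phi -0.59 tilt 0.12 q [-13.  25.  98.   0.  57. -12.]
turn tool-z units total -0.012  shift units after turn [-0.012  0.032  1.342]  without turn [-0.013  0.034  1.341]
```

View pics/c11.png

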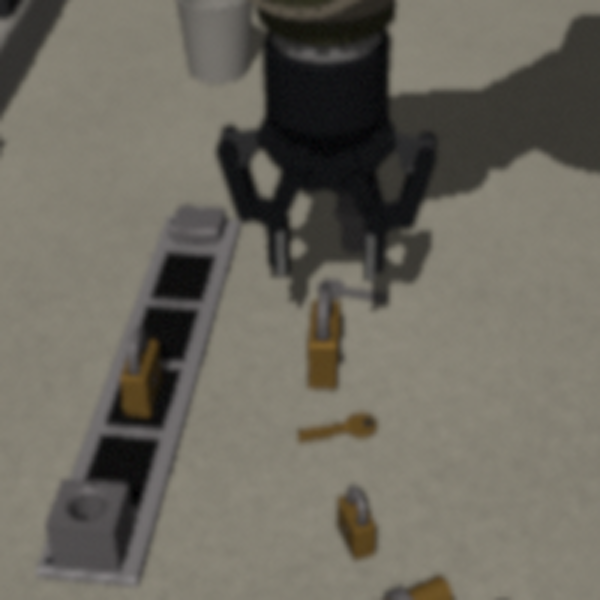

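```bash
python3 -m pendant '[50,-0.01,0.03,0.3,0,0,0,50,0,0,0.4,0,0,0,50,0,0,0.4,0,0,0,50,0,0,0.28,0,0,0,50,0,0,0,0,0,0,50,0,0,0,0,0,0]' 60
python3 plan.py .4816 .0113 -.015 -0.5
python3 -m pendant '[12,0,0,0,0,0,0,12,0,0,0,0,0,0,12,0,0,0,0,0,0,12,0,0,0,0,0,0,12,0,0,0,0,0,0]' 70
python3 plan.py .4816 .0113 -.015 -0.5
python3 - <<'E'
from fit import *
d=get_image('side')
cv2.imwrite('pics/c12.png',cv2.resize(d["frame"][100:300,220:420,::-1],None,fx=3,fy=3,interpolation=cv2.INTER_CUBIC))
E
```

```text
time_s: 11.65
position: [0.4823, 0.0113, -0.0138]
tool_rot: [[0.01, 1.0, 0.001], [1.0, -0.01, -0.0], [-0.0, 0.001, -1.0]]
ft_force: [-0.0, -1.0, 0.7]
grip_width: 0.0499
t 11.65 pos [ 0.4823  0.0113 -0.0138] phi -0.6 tilt 0.04 q [-13.  32. 101.   0.  47. -12.]
turn tool-z units total -0.012  shift units after turn [-0.001 -0.015  0.025]  without turn [-0.001 -0.015  0.025]
time_s: 12.15
position: [0.4824, 0.0112, -0.0134]
tool_rot: [[0.011, 1.0, 0.002], [1.0, -0.011, -0.0], [-0.0, 0.002, -1.0]]
ft_force: [-1.3, -0.1, 5.8]
grip_width: 0.0198
t 12.15 pos [ 0.4824  0.0112 -0.0134] phi -0.62 tilt 0.11 q [-13.  32. 101.   0.  47. -12.]
turn tool-z units total -0.015  shift units after turn [ 0.001 -0.015  0.032]  without turn [ 0.001 -0.015  0.032]
```

View pics/c12.png

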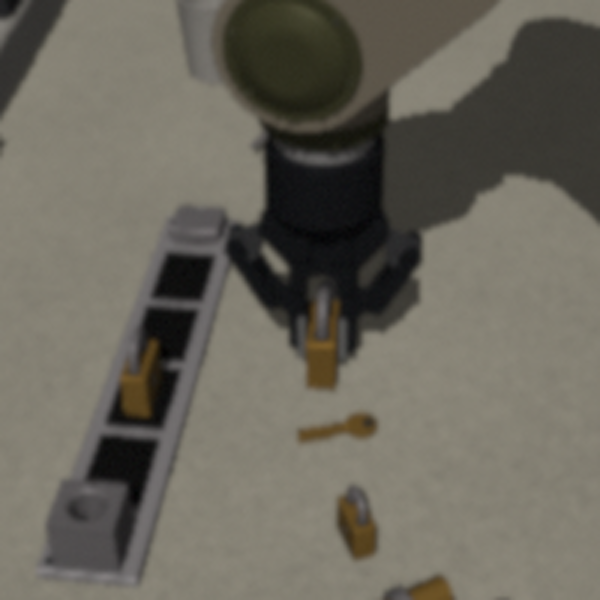

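```bash
python3 -m pendant '[12,0,0,-0.2,0,0,0.18,12,0,0,-0.4,0,0,0,12,0,0,-0.5,0,0,0,12,-0.1,0.3,-0.3,0,0,0,12,-0.1,0.5,0,0,0,0,12,-0.1,0.5,0,0,0,0,12,-0.1,0.5,0,0,0,0,12,-0.04,0.4,0,0,0,0,12,0,0.15,0,0,0,0,12,0,0,0,0,0,0,12,0,0,0,0,0,0]' 70
python3 plan.py .5994 -.0067 -.0024 -2.1
python3 - <<'E'
from fit import *
s=get_image('side');W=cloud(s)
o=np.array(observe()["position"]); c=proj(s,[[o[0],o[1],o[2]+.035]])[0]; print(c)
b=brass(s);v,u=np.where(b);k=(abs(u-c[0])<16)&(abs(v-c[1])<20)
Q=W[v[k],u[k]];Q=Q[Q[:,2]>.05];print(np.percentile(Q,2,0).round(3),np.percentile(Q,98,0).round(3),len(Q),o)
cv2.imwrite('pics/c13.png',cv2.resize(s["frame"][80:280,180:380,::-1],None,fx=3,fy=3,interpolation=cv2.INTER_CUBIC))
E
```

```text
time_s: 13.3
position: [0.5973, -0.0146, 0.0556]
tool_rot: [[0.036, 0.999, -0.001], [0.999, -0.036, 0.0], [0.0, -0.001, -1.0]]
ft_force: [-1.2, -0.2, -3.3]
grip_width: 0.0199
t 13.3 pos [ 0.5973 -0.0146  0.0556] phi -2.07 tilt 0.08 q [-13.  34.  79.  -0.  67. -11.]
turn tool-z units total 0.004  shift units after turn [0.159 0.035 1.16 ]  without turn [0.159 0.037 1.16 ]
[272.69134284 177.79548171]
[ 0.587 -0.017  0.073] [0.606 0.013 0.111] 207 [ 0.59734427 -0.01459677  0.05569851]
```

View pics/c13.png

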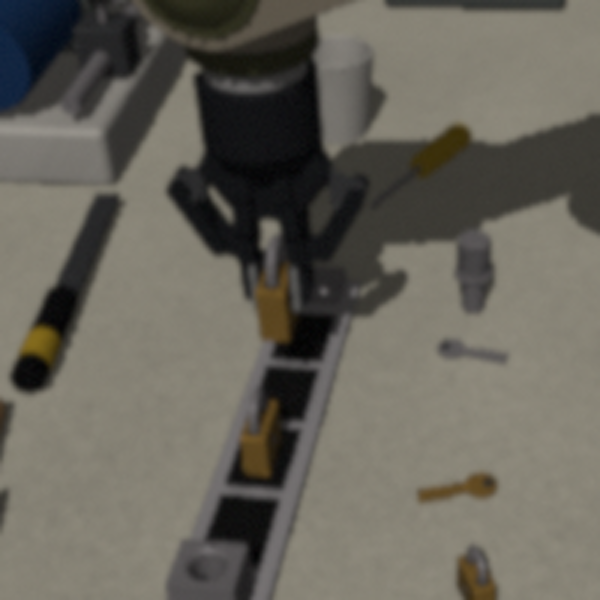

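```bash
python3 -m pendant '[12,0.14,0.03,0.2,0,0,0,12,0,0,0.4,0,0,0,12,0,0,0.3,0,0,0,12,0,0,0.15,0,0,0,12,0,0,0.04,0,0,0,12,0,0,0,0,0,0,12,0,0,0,0,0,0]' 70
python3 plan.py .5994 -.0075 -.0024 -2.1
```

```text
time_s: 14.05
position: [0.6006, -0.008, 0.0018]
tool_rot: [[0.036, 0.999, 0.001], [0.999, -0.036, -0.0], [-0.0, 0.001, -1.0]]
ft_force: [0.9, 0.2, -2.7]
grip_width: 0.0198
t 14.05 pos [ 0.6006 -0.008   0.0018] phi -2.06 tilt 0.08 q [-12.  39.  81.   0.  60. -10.]
turn tool-z units total 0.004  shift units after turn [ 0.009 -0.024  0.084]  without turn [ 0.009 -0.024  0.084]
```

```bash
python3 -m pendant '[12,0.01,-0.02,0.06,0,0,0,12,0,0,0,0,0,0]' 70
python3 -m pendant '[12,0,0,0.03,0,0,0,12,0,0,0,0,0,0]' 70
```

```text
time_s: 14.25
position: [0.599, -0.0074, -0.0019]
tool_rot: [[0.036, 0.999, -0.0], [0.999, -0.036, 0.0], [0.0, -0.0, -1.0]]
ft_force: [-0.5, 0.0, -2.0]
grip_width: 0.0197
time_s: 14.45
position: [0.5993, -0.0074, -0.0024]
tool_rot: [[0.036, 0.999, 0.001], [0.999, -0.036, -0.0], [-0.0, 0.001, -1.0]]
ft_force: [-3.7, 0.8, 5.4]
grip_width: 0.0199
```

```bash
python3 -m pendant '[42,0,0,0,0,0,0,42,0,0,0,0,0,0,42,0,0,0,0,0,0,42,0,0,-0.2,0,0,0,42,0,0,-0.5,0,0,0,45,0,0,-0.7,0,0,0,45,0,0,-0.6,0,0,-0.9,45,0,0,-0.1,0,0,-0.95,45,0,0,0,0,0,-0.9,45,0,0,0,0,0,0]' 60
python3 plan.py .4513 .1677 .05 20
python3 - <<'E'
from fit import *
d=get_image('side')
cv2.imwrite('pics/c14.png',cv2.resize(d["frame"][100:300,220:420,::-1],None,fx=3,fy=3,interpolation=cv2.INTER_CUBIC))
t=get_image('top'); np.savez('/tmp/top14.npz',**t);np.savez('/tmp/side14.npz',**d)
cv2.imwrite('pics/c14t.png',t["frame"][:,:,::-1])
E
```

```text
time_s: 15.45
position: [0.5993, -0.0074, 0.1026]
tool_rot: [[-0.342, 0.94, 0.001], [0.94, 0.342, -0.0], [-0.001, 0.001, -1.0]]
ft_force: [0.0, 0.6, 0.0]
grip_width: 0.0449
t 15.45 pos [ 0.5993 -0.0074  0.1026] phi 20.0 tilt 0.07 q [-12.  32.  75.   0.  73. -32.]
turn tool-z units total -0.0  shift units after turn [ 4.304 -1.584  1.052]  without turn [ 4.305 -1.586  1.047]
```

View pics/c14.png

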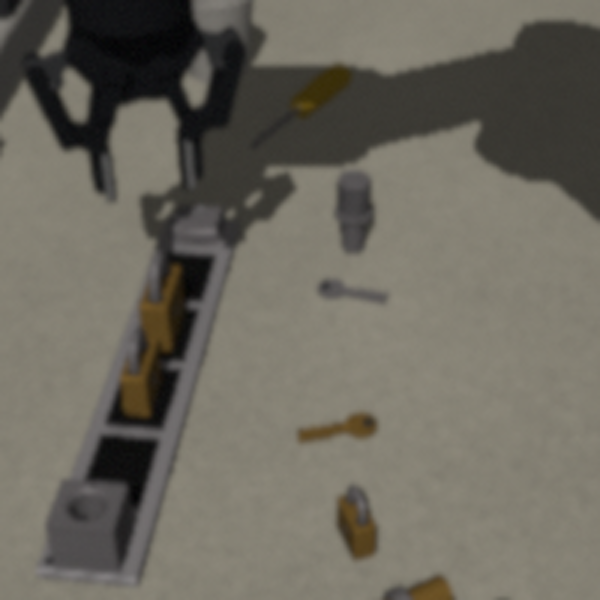

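View pics/c14t.png

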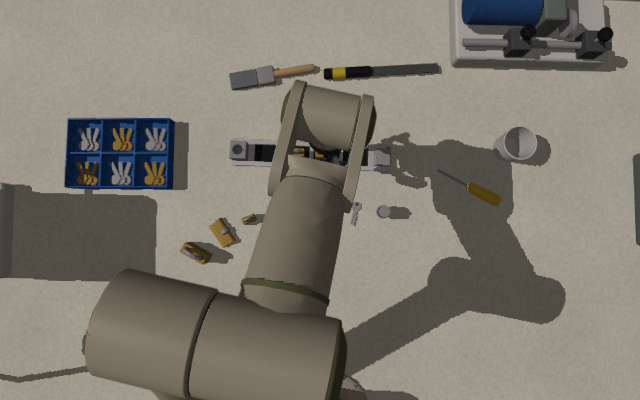

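```bash
python3 -m pendant '[45,0.4,-0.15,0,0,0,0,45,0.7,-0.26,0,0,0,0,45,0.7,-0.26,0,0,0,0,45,0.7,-0.26,0,0,0,0,45,0.7,-0.26,0,0,0,0,45,0.7,-0.26,0,0,0,0,45,0.4,-0.135,0.3,0,0,0,45,0,0,0.4,0,0,0,45,0,0,0.3,0,0,0,45,0,0,0,0,0,0,45,0,0,0,0,0,0]' 60
python3 plan.py .4513 .1677 -.022 20
python3 - <<'E'
from fit import *
d=get_image('side')
cv2.imwrite('pics/c15.png',cv2.resize(d["frame"][160:360,260:460,::-1],None,fx=3,fy=3,interpolation=cv2.INTER_CUBIC))
t=get_image('top')
cv2.imwrite('pics/c15t.png',cv2.resize(t["frame"][160:310,150:350,::-1],None,fx=4,fy=4))
E
```

```text
time_s: 16.65
position: [0.4516, 0.1676, 0.0519]
tool_rot: [[-0.339, 0.941, -0.0], [0.941, 0.339, -0.0], [-0.0, -0.0, -1.0]]
ft_force: [0.1, -1.1, -0.5]
grip_width: 0.045
t 16.65 pos [0.4516 0.1676 0.0519] phi 19.84 tilt 0.0 q [  6.  25.  98.  -0.  57. -14.]
turn tool-z units total -0.02  shift units after turn [ 0.004 -0.005  1.479]  without turn [ 0.004 -0.005  1.479]
```

View pics/c15.png

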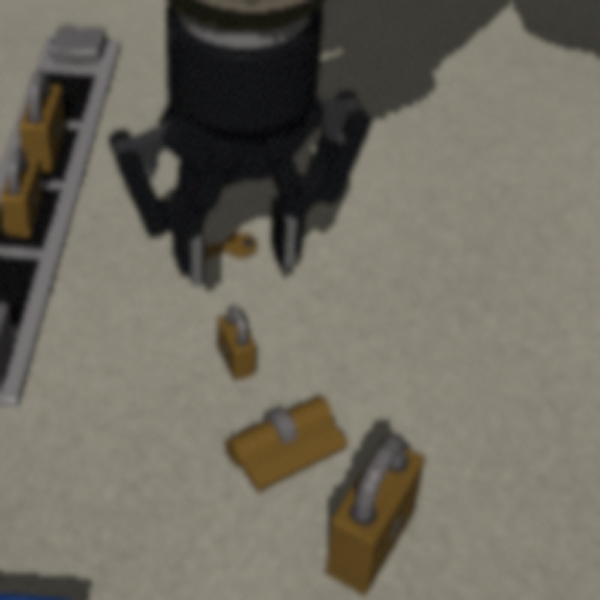

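View pics/c15t.png

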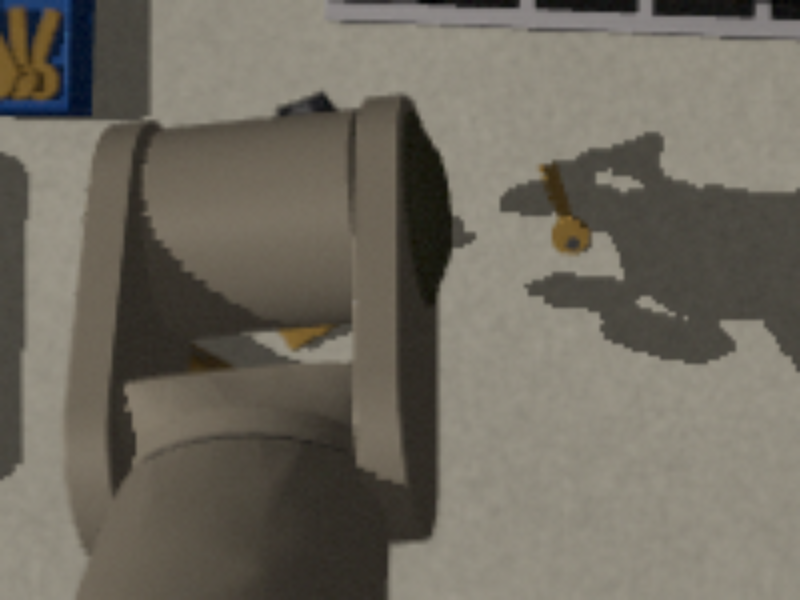

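```bash
python3 -m pendant '[45,0,0,0.3,0,0,0,45,0,0,0.5,0,0,0,45,0,0,0.4,0,0,0,45,0,0,0.2,0,0,0,45,0,0,0.08,0,0,0,45,0,0,0,0,0,0,45,0,0,0,0,0,0]' 60
python3 -m pendant '[8,0,0,0,0,0,0,8,0,0,0,0,0,0,8,0,0,0,0,0,0,8,0,0,0,0,0,0,8,0,0,0,0,0,0]' 60
python3 - <<'E'
from fit import *
d=get_image('side')
cv2.imwrite('pics/c16.png',cv2.resize(d["frame"][160:360,260:460,::-1],None,fx=3,fy=3,interpolation=cv2.INTER_CUBIC))
E
```

```text
time_s: 17.45
position: [0.452, 0.1677, -0.0216]
tool_rot: [[-0.341, 0.94, 0.001], [0.94, 0.341, 0.0], [-0.0, 0.001, -1.0]]
ft_force: [0.3, 0.6, 0.2]
grip_width: 0.0449
time_s: 17.95
position: [0.4517, 0.1677, -0.0217]
tool_rot: [[-0.341, 0.94, 0.001], [0.94, 0.341, 0.0], [-0.0, 0.001, -1.0]]
ft_force: [-1.1, -0.4, 5.2]
grip_width: 0.0136
```

View pics/c16.png

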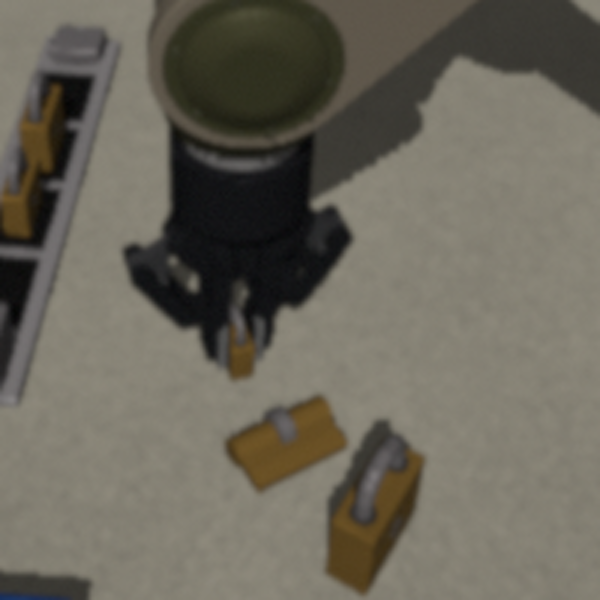

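```bash
python3 -m pendant '[8,0,0,-0.2,0,0,0,8,0,0,-0.4,0,0,0,8,0,0,-0.6,0,0,0,8,0,0,-0.6,0,0,0.9,8,0,0,-0.2,0,0,0.95,8,0,0,0,0,0,0.9,8,0,0,0,0,0,0]' 60
python3 plan.py .6038 .1297 -.0107 -2.1
```

```text
time_s: 18.7
position: [0.4514, 0.1677, 0.0786]
tool_rot: [[0.037, 0.999, 0.001], [0.999, -0.037, 0.0], [0.0, 0.001, -1.0]]
ft_force: [0.0, -0.2, -1.5]
grip_width: 0.0138
t 18.7 pos [0.4514 0.1677 0.0786] phi -2.12 tilt 0.07 q [ 6. 23. 96. -0. 61.  8.]
turn tool-z units total -0.003  shift units after turn [-0.647  3.073  1.785]  without turn [-0.646  3.071  1.789]
```

```bash
python3 -m pendant '[8,-0.06,0.3,0,0,0,0,8,-0.12,0.6,0,0,0,0,8,-0.14,0.6,0,0,0,0,8,-0.14,0.6,0,0,0,0,8,-0.12,0.6,0,0,0,0,8,-0.06,0.37,0,0,0,0,8,0,0,0,0,0,0,8,0,0,0,0,0,0]' 60
python3 plan.py .6038 .1297 -.0107 -2.1
python3 - <<'E'
from fit import *
s=get_image('side');W=cloud(s)
o=np.array(observe()["position"]); c=proj(s,[[o[0],o[1],o[2]+.035]])[0]; print(c)
b=brass(s);v,u=np.where(b);k=(abs(u-c[0])<16)&(abs(v-c[1])<20)
Q=W[v[k],u[k]];Q=Q[Q[:,2]>.08];print(np.percentile(Q,2,0).round(3),np.percentile(Q,98,0).round(3),len(Q),o)
c=c.astype(int)
cv2.imwrite('pics/c17.png',cv2.resize(s["frame"][100:300,180:380,::-1],None,fx=3,fy=3,interpolation=cv2.INTER_CUBIC))
E
```

```text
time_s: 19.5
position: [0.6028, 0.1302, 0.0772]
tool_rot: [[0.034, 0.999, -0.002], [0.999, -0.034, 0.0], [-0.0, -0.002, -1.0]]
ft_force: [0.7, 0.2, -0.5]
grip_width: 0.014
t 19.5 pos [0.6028 0.1302 0.0772] phi -1.95 tilt 0.1 q [ 1. 35. 74.  0. 72.  3.]
turn tool-z units total 0.019  shift units after turn [-0.009  0.02   1.757]  without turn [-0.009  0.023  1.757]
[253.89107022 215.49850408]
[0.596 0.137 0.103] [0.609 0.149 0.127] 102 [0.60256727 0.13038011 0.07740898]
```

View pics/c17.png

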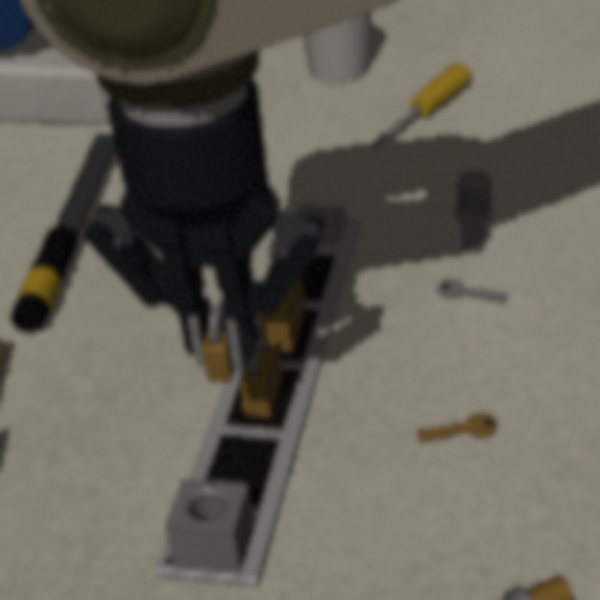

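```bash
python3 -m pendant '[8,-0.03,0.02,0.3,0,0,0,8,0,0,0.5,0,0,0,8,0,0,0.5,0,0,0,8,0,0,0.25,0,0,0,8,0,0,0.11,0,0,0,8,0,0,0.03,0,0,0,8,0,0,0,0,0,0,8,0,0,0,0,0,0]' 60
python3 plan.py .6038 .129 -.0107 -2.1
```

```text
time_s: 20.35
position: [0.6051, 0.1286, -0.0059]
tool_rot: [[0.036, 0.999, 0.002], [0.999, -0.036, 0.0], [0.0, 0.002, -1.0]]
ft_force: [-1.2, 0.4, -0.9]
grip_width: 0.0141
t 20.35 pos [ 0.6051  0.1286 -0.0059] phi -2.06 tilt 0.1 q [ 1. 40. 78.  0. 61.  3.]
turn tool-z units total 0.005  shift units after turn [ 0.006 -0.026  0.097]  without turn [ 0.006 -0.026  0.097]
```

```bash
python3 -m pendant '[8,0,-0.02,0.07,0,0,0,8,0,0,0,0,0,0]' 60
python3 -m pendant '[8,0,0,0.03,0,0,0,8,0,0,0,0,0,0]' 60
```

```text
time_s: 20.55
position: [0.6033, 0.1287, -0.0105]
tool_rot: [[0.036, 0.999, -0.0], [0.999, -0.036, 0.0], [0.0, -0.0, -1.0]]
ft_force: [0.2, 0.2, -1.2]
grip_width: 0.014
time_s: 20.75
position: [0.6035, 0.1286, -0.0107]
tool_rot: [[0.036, 0.999, 0.0], [0.999, -0.036, -0.0], [-0.0, 0.0, -1.0]]
ft_force: [-3.8, -0.1, 9.5]
grip_width: 0.014
```

```bash
python3 -m pendant '[40,0,0,0,0,0,0,40,0,0,0,0,0,0,40,0,0,0,0,0,0,40,0,0,-0.2,0,0,0,40,0,0,-0.5,0,0,0,52,0,0,-0.7,0,0,0,52,0,0,-0.6,0,0,0.95,52,0,0,-0.4,0,0,0.95,52,0,0,0,0,0,0.95,52,0,0,0,0,0,0.1]' 60
python3 plan.py .3748 .2837 .08 -26
python3 - <<'E'
from fit import *
t=dict(np.load('/tmp/top0.npz'))
print(onplane(t,[(210,225.7),(220.7,218),(235.5,240),(223.7,247.5)],.012).round(3))
for a in (-26,-30):
  for sg in (1,-1):
    r=np.deg2rad(a); j=np.array([np.cos(r),np.sin(r)])*sg; w=np.array([-np.sin(r),np.cos(r)])
    print(a,[(np.array([.3748,.2837])+j*(.026+e)+w*f).round(3) for e in(0,.015) for f in(-.011,.011)])
s=get_image('side'); t2=get_image('top')
cv2.imwrite('pics/c18.png',cv2.resize(s["frame"][150:400,220:420,::-1],None,fx=2.4,fy=2.4,interpolation=cv2.INTER_CUBIC))
cv2.imwrite('pics/c18t.png',cv2.resize(t2["frame"][180:300,160:320,::-1],None,fx=4,fy=4,interpolation=cv2.INTER_CUBIC))
p,c=fitlock([t2],(.374,.284),*L[60][:3],0,L[60][3]);print(p,np.rad2deg(p[2]),c)
E
```

```text
time_s: 21.75
position: [0.6038, 0.1287, 0.1094]
tool_rot: [[0.435, 0.901, 0.002], [0.901, -0.435, 0.0], [0.001, 0.002, -1.0]]
ft_force: [-0.4, 0.3, -0.5]
grip_width: 0.0519
t 21.75 pos [0.6038 0.1287 0.1094] phi -25.76 tilt 0.1 q [ 1. 33. 71.  0. 76. 27.]
turn tool-z units total 0.029  shift units after turn [ 0.779 -5.476  0.587]  without turn [ 0.801 -5.473  0.58 ]
[[0.435 0.257 0.012]
 [0.453 0.233 0.012]
 [0.403 0.198 0.012]
 [0.386 0.224 0.012]]
-26 [array([0.393, 0.262]), array([0.403, 0.282]), array([0.407, 0.256]), array([0.416, 0.276])]
-26 [array([0.347, 0.285]), array([0.356, 0.305]), array([0.333, 0.292]), array([0.343, 0.312])]
-30 [array([0.392, 0.261]), array([0.403, 0.28 ]), array([0.405, 0.254]), array([0.416, 0.273])]
-30 [array([0.347, 0.287]), array([0.358, 0.306]), array([0.334, 0.295]), array([0.345, 0.314])]Traceback (most recent call last):
  File "<stdin>", line 11, in <module>
  File "fit.py", line 31, in fitlock
    u0,u1,v0,v1=xs.min()-12,xs.max()+12,ys.min()-12,ys.max()+12
                ~~~~~~^^
    return umr_minimum(a, axis, None, out, keepdims, initial, where)
ValueError: zero-size array to reduction operation minimum which has no identity
```

View pics/c18.png

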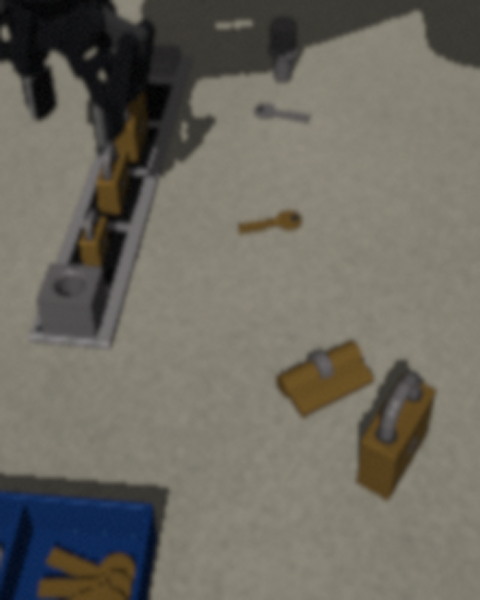

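View pics/c18t.png

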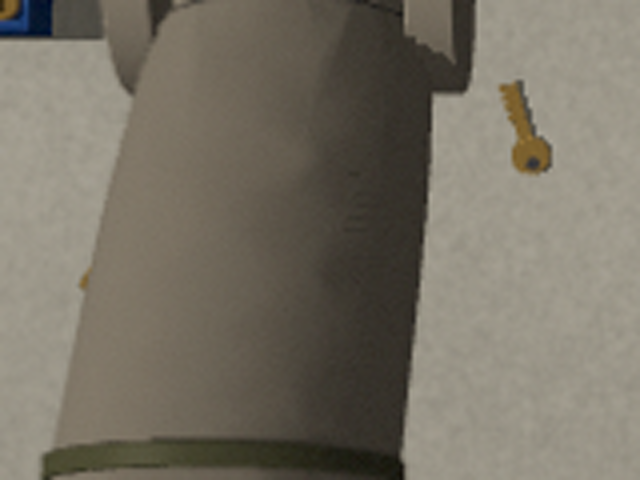

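```bash
python3 -m pendant '[52,0.05,-0.3,0,0,0,0.03,52,0.09,-0.6,0,0,0,0,52,0.1,-0.7,0,0,0,0,52,0.1,-0.7,0,0,0,0,52,0.1,-0.7,0,0,0,0,52,0.1,-0.7,0,0,0,0,52,0.1,-0.7,0,0,0,0,52,0.1,-0.7,0,0,0,0,52,0.04,-0.37,0,0,0,0,52,0,0,0.3,0,0,0,52,0,0,0,0,0,0,52,0,0,0,0,0,0]' 60
python3 plan.py .3748 .2837 -.008 -26
python3 - <<'E'
from fit import *
s=get_image('side')
o=np.array(observe()["position"])
cv2.imwrite('pics/c19.png',cv2.resize(s["frame"][150:400,270:470,::-1],None,fx=2.4,fy=2.4,interpolation=cv2.INTER_CUBIC))
E
```

```text
time_s: 23.05
position: [0.3747, 0.283, 0.0931]
tool_rot: [[0.436, 0.9, -0.001], [0.9, -0.436, -0.0], [-0.001, -0.001, -1.0]]
ft_force: [-0.5, -0.8, -0.8]
grip_width: 0.052
t 23.05 pos [0.3747 0.283  0.0931] phi -25.83 tilt 0.05 q [23. 21. 97. -0. 63. 48.]
turn tool-z units total 0.021  shift units after turn [ 0.013 -0.003  2.022]  without turn [ 1.500e-02 -2.000e-03  2.022e+00]
```

View pics/c19.png

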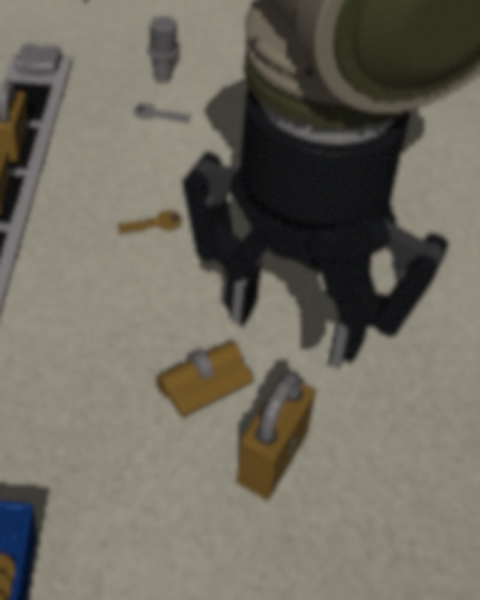

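```bash
python3 -m pendant '[52,0.01,0,0.3,0,0,0,52,0,0,0.4,0,0,0,52,0,0,0.4,0,0,0,52,0,0,0.2,0,0,0,52,0,0,0,0,0,0,52,0,0,0,0,0,0]' 60
python3 plan.py .3748 .2837 -.008 -26
python3 - <<'E'
from fit import *
s=get_image('side')
cv2.imwrite('pics/c20.png',cv2.resize(s["frame"][150:400,270:470,::-1],None,fx=2.4,fy=2.4,interpolation=cv2.INTER_CUBIC))
E
```

```text
time_s: 23.7
position: [0.3754, 0.2837, 0.0288]
tool_rot: [[0.437, 0.899, 0.001], [0.899, -0.437, 0.0], [0.001, 0.001, -1.0]]
ft_force: [0.3, -0.7, -0.3]
grip_width: 0.052
t 23.7 pos [0.3754 0.2837 0.0288] phi -25.91 tilt 0.05 q [ 23.  27. 101.   0.  52.  49.]
turn tool-z units total 0.011  shift units after turn [-0.005 -0.01   0.735]  without turn [-0.005 -0.011  0.735]
```

View pics/c20.png

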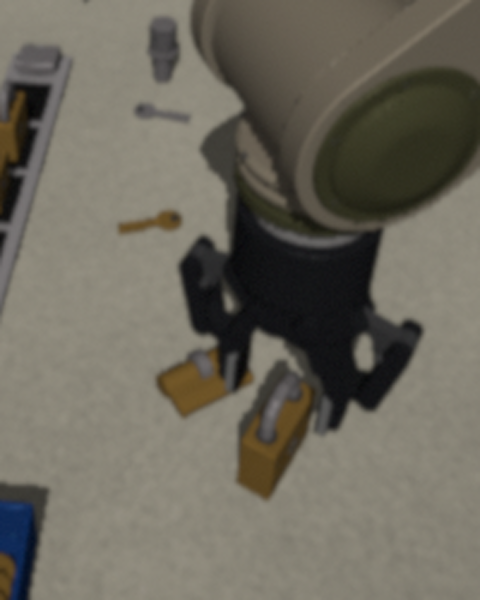

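```bash
python3 -m pendant '[44,0,0,0.1,0,0,0,44,0,0,0.25,0,0,0,44,0,0,0.25,0,0,0,44,0,0,0.13,0,0,0,44,0,0,0,0,0,0,44,0,0,0,0,0,0]' 60
python3 -m pendant '[15,0,0,0,0,0,0,15,0,0,0,0,0,0,15,0,0,0,0,0,0,15,0,0,0,0,0,0,15,0,0,0,0,0,0]' 90
python3 - <<'E'
from fit import *
s=get_image('side')
cv2.imwrite('pics/c21.png',cv2.resize(s["frame"][150:400,270:470,::-1],None,fx=2.4,fy=2.4,interpolation=cv2.INTER_CUBIC))
E
```

```text
time_s: 24.35
position: [0.375, 0.2837, -0.008]
tool_rot: [[0.437, 0.9, 0.001], [0.9, -0.437, 0.0], [0.0, 0.0, -1.0]]
ft_force: [1.1, 0.9, -0.1]
grip_width: 0.044
time_s: 24.85
position: [0.375, 0.2837, -0.0076]
tool_rot: [[0.437, 0.9, 0.001], [0.9, -0.437, 0.0], [0.001, 0.001, -1.0]]
ft_force: [-1.6, -0.4, 5.8]
grip_width: 0.0223
```

View pics/c21.png

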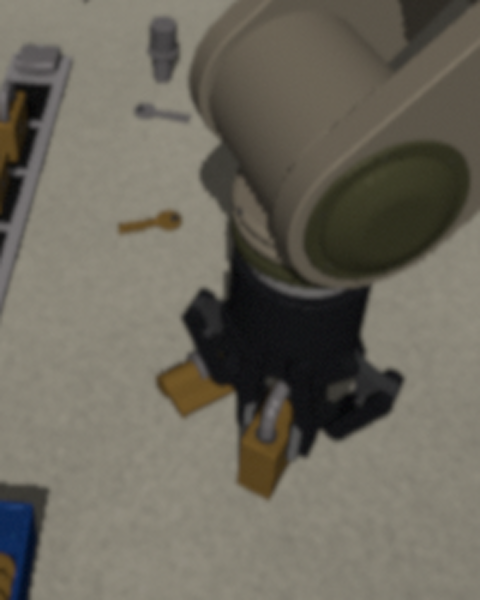

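```bash
python3 -m pendant '[15,0,0,-0.15,0,0,0,15,0,0,-0.3,0,0,0,15,0,0,-0.5,0,0,0,15,0,0,-0.6,0,0,0,15,0,0,-0.5,0,0,-0.9,15,0,0,-0.35,0,0,-0.95,15,0,0,0,0,0,-0.95,15,0,0,0,0,0,-0.18,15,0,0,0,0,0,0]' 90
python3 plan.py .5966 -.0741 .0034 -2.1
```

```text
time_s: 25.8
position: [0.3743, 0.2834, 0.1114]
tool_rot: [[0.038, 0.999, -0.001], [0.999, -0.038, -0.0], [-0.001, -0.001, -1.0]]
ft_force: [0.5, -0.5, -5.7]
grip_width: 0.023
t 25.8 pos [0.3743 0.2834 0.1114] phi -2.2 tilt 0.07 q [23. 19. 95. -0. 66. 25.]
turn tool-z units total -0.012  shift units after turn [-6.982  4.706  2.16 ]  without turn [-6.973  4.72   2.158]
```

```bash
python3 -m pendant '[15,-0.3,0.2,0,0,0,0,15,-0.6,0.4,0,0,0,0,15,-0.68,0.46,0,0,0,0,15,-0.68,0.46,0,0,0,0,15,-0.68,0.46,0,0,0,0,15,-0.68,0.46,0,0,0,0,15,-0.68,0.46,0,0,0,0,15,-0.68,0.46,0,0,0,0,15,-0.68,0.46,0,0,0,0,15,-0.68,0.46,0,0,0,0,15,-0.48,0.33,0,0,0,0,15,-0.16,0.1,0,0,0,0]' 90
python3 -m pendant '[15,0,0,0,0,0,0,15,0,0,0,0,0,0]' 90
python3 plan.py .5966 -.0741 .0034 -2.1
python3 - <<'E'
from fit import *
s=get_image('side');W=cloud(s)
o=np.array(observe()["position"]); c=proj(s,[[o[0],o[1],o[2]+.03]])[0]; print(c)
b=brass(s);v,u=np.where(b);k=(abs(u-c[0])<20)&(abs(v-c[1])<25)
Q=W[v[k],u[k]];Q=Q[Q[:,2]>.1];print(np.percentile(Q,2,0).round(3),np.percentile(Q,98,0).round(3),len(Q),o)
cv2.imwrite('pics/c22.png',cv2.resize(s["frame"][60:310,180:380,::-1],None,fx=2.4,fy=2.4,interpolation=cv2.INTER_CUBIC))
E
```

```text
time_s: 27.0
position: [0.5984, -0.0763, 0.1105]
tool_rot: [[0.041, 0.999, -0.001], [0.999, -0.041, -0.0], [-0.0, -0.001, -1.0]]
ft_force: [0.3, 0.6, -4.5]
grip_width: 0.0227
time_s: 27.2
position: [0.5967, -0.0726, 0.1111]
tool_rot: [[0.037, 0.999, -0.002], [0.999, -0.037, 0.001], [0.001, -0.002, -1.0]]
ft_force: [-0.1, -0.1, -5.6]
grip_width: 0.0225
t 27.2 pos [ 0.5967 -0.0726  0.1111] phi -2.1 tilt 0.11 q [-18.  31.  74.   0.  75. -16.]
turn tool-z units total -0.001  shift units after turn [-2.900e-02 -2.000e-03  2.154e+00]  without turn [-3.100e-02  2.000e-03  2.154e+00]
[275.7823843  142.28299604]
[ 0.586 -0.077  0.124] [ 0.608 -0.039  0.169] 284 [ 0.59675597 -0.07240641  0.11132938]
```

View pics/c22.png

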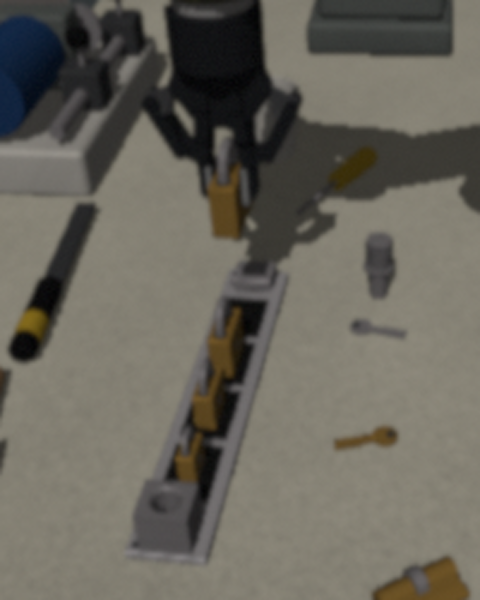

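```bash
python3 -m pendant '[15,-0.05,0,0.3,0,0,0,15,0,0,0.5,0,0,0,15,0,0,0.5,0,0,0,15,0,0,0.4,0,0,0,15,0,0,0.24,0,0,0,15,0,0,0.11,0,0,0,15,0,0,0,0,0,0,15,0,0,0,0,0,0]' 90
python3 plan.py .5966 -.075 .0034 -2.1
```

```text
time_s: 28.05
position: [0.598, -0.0761, 0.0101]
tool_rot: [[0.036, 0.999, 0.002], [0.999, -0.036, -0.0], [-0.0, 0.002, -1.0]]
ft_force: [0.3, -0.3, -4.7]
grip_width: 0.023
t 28.05 pos [ 0.598  -0.0761  0.0101] phi -2.06 tilt 0.1 q [-18.  38.  80.   0.  62. -16.]
turn tool-z units total 0.005  shift units after turn [ 0.021 -0.029  0.134]  without turn [ 0.021 -0.029  0.134]
```

```bash
python3 -m pendant '[15,0.02,-0.02,0.08,0,0,0,15,0,0,0.03,0,0,0,15,0,0,0,0,0,0]' 90
python3 -m pendant '[15,0,0,0.03,0,0,0,15,0,0,0,0,0,0]' 90
```

```text
time_s: 28.35
position: [0.5964, -0.0751, 0.0036]
tool_rot: [[0.036, 0.999, -0.0], [0.999, -0.036, 0.0], [0.0, -0.0, -1.0]]
ft_force: [0.6, -0.5, -4.7]
grip_width: 0.0227
time_s: 28.55
position: [0.5966, -0.0752, 0.0034]
tool_rot: [[0.036, 0.999, 0.001], [0.999, -0.036, -0.0], [-0.0, 0.001, -1.0]]
ft_force: [-4.6, 1.1, 5.2]
grip_width: 0.0227
```

```bash
python3 -m pendant '[46,0,0,0,0,0,0,46,0,0,0,0,0,0,46,0,0,0,0,0,0,46,0,0,-0.2,0,0,0,46,0,0,-0.5,0,0,0,52,0,0,-0.7,0,0,0,52,0,0,-0.5,0,0,0,52,0,0,-0.1,0,0,0,52,0,0,0,0,0,0]' 60
python3 plan.py .469 -.134 .08 -2.1
```

```text
time_s: 29.45
position: [0.5968, -0.0752, 0.1029]
tool_rot: [[0.036, 0.999, 0.002], [0.999, -0.036, -0.001], [-0.0, 0.002, -1.0]]
ft_force: [0.1, -0.5, -0.6]
grip_width: 0.0521
t 29.45 pos [ 0.5968 -0.0752  0.1029] phi -2.06 tilt 0.1 q [-18.  32.  75.   0.  73. -16.]
turn tool-z units total 0.004  shift units after turn [-1.269 -2.51   0.459]  without turn [-1.267 -2.512  0.455]
```

```bash
python3 -m pendant '[52,-0.15,-0.3,0,0,0,0,52,-0.3,-0.6,0,0,0,0,52,-0.3,-0.6,0,0,0,0,52,-0.3,-0.6,0,0,0,0,52,-0.22,-0.41,0,0,0,0,52,0,0,0,0,0,0,52,0,0,0,0,0,0]' 60
python3 plan.py .469 -.134 .08 -2.1
python3 - <<'E'
from fit import *
s=get_image('side');t=get_image('top')
np.savez('/tmp/side23.npz',**s);np.savez('/tmp/top23.npz',**t)
cv2.imwrite('pics/c23.png',cv2.resize(s["frame"][60:310,180:380,::-1],None,fx=2.4,fy=2.4,interpolation=cv2.INTER_CUBIC))
cv2.imwrite('pics/c23t.png',cv2.resize(t["frame"][120:260,220:420,::-1],None,fx=4,fy=4,interpolation=cv2.INTER_CUBIC))
E
```

```text
time_s: 30.15
position: [0.4686, -0.134, 0.1014]
tool_rot: [[0.037, 0.999, -0.001], [0.999, -0.037, 0.001], [0.001, -0.001, -1.0]]
ft_force: [0.1, -0.9, -0.6]
grip_width: 0.0516
t 30.15 pos [ 0.4686 -0.134   0.1014] phi -2.12 tilt 0.08 q [-30.  22.  93.   0.  65. -28.]
turn tool-z units total -0.002  shift units after turn [0.001 0.008 0.429]  without turn [0.001 0.008 0.429]
```

View pics/c23.png

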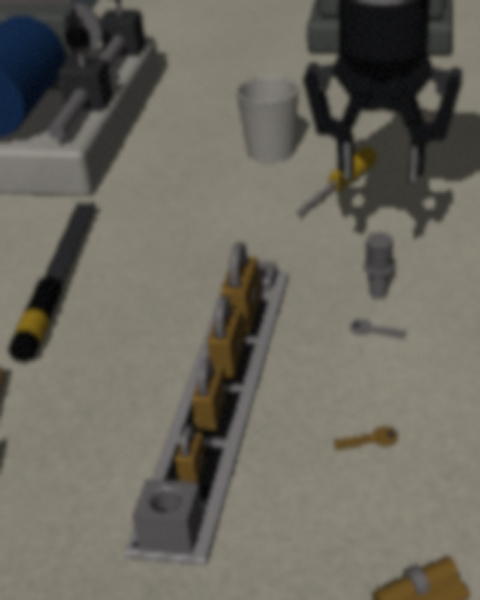

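View pics/c23t.png

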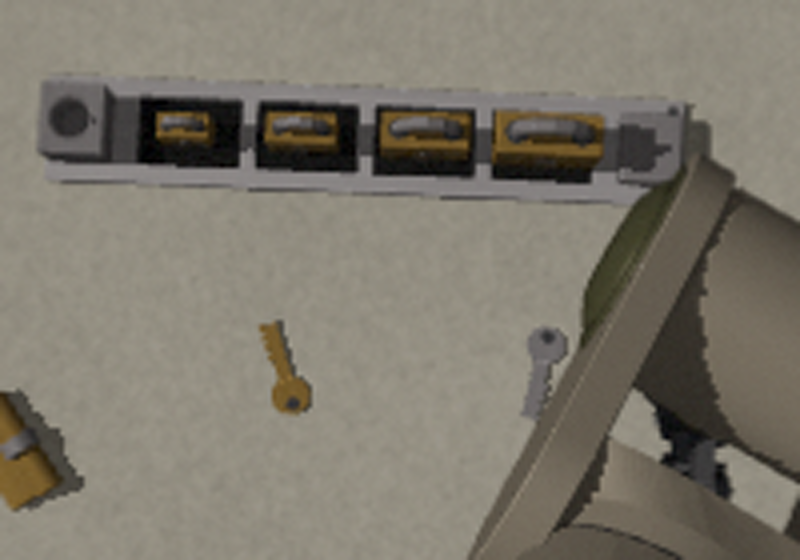

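Run:
```python
from fit import *
t=dict(np.load('/tmp/top23.npz'));s=dict(np.load('/tmp/side23.npz'))
PAD={30:(.6038,.1297),40:(.6015,.0617),50:(.5994,-.0067),60:(.5966,-.0741)}
for k,g in PAD.items():
    for nm,ims in(('t',[t]),('s',[s])):
        try:
            p,c=fitlock(ims,g,*L[k][:3],.011,L[k][3]); print(k,nm,((p[:2]-g)*1000).round(1),np.rad2deg(p[2]).round(1),round(c,3))
        except Exception as e: print(k,e)
rows=[]
im=cv2.resize(t["frame"][:,:,::-1],None,fx=4,fy=4,interpolation=cv2.INTER_CUBIC)
for k,g in PAD.items():
    p=(proj(t,box(*g,np.deg2rad(-2.1),*L[k][:2],.011,.011+L[k][2]))+.5)*4
    q=(proj(t,box(*g,np.deg2rad(-2.1),.04,.058,.011,.0111))+.5)*4
    for P,c in((p,(0,255,0)),(q,(0,0,255))):
        for i,j in [(0,1),(2,3),(4,5),(6,7),(0,2),(1,3),(4,6),(5,7),(0,4),(1,5),(2,6),(3,7)]:
            cv2.line(im,tuple(P[i].astype(int).tolist()),tuple(P[j].astype(int).tolist()),c,1)
cv2.imwrite('pics/ov23.png',im[520:720,900:1600])
```

```text
30 t [0.1 0.3] 1.5 0.281
30 s [ 0.8 -0.4] 3.1 0.316
40 t [0.  1.8] 0.3 0.244
40 zero-size array to reduction operation minimum which has no identity
50 t [0.3 0.5] -1.8 0.258
50 s [ 0.3 -1.1] 3.5 0.703
60 t [ 1.2 -0.7] 0.3 0.332
60 zero-size array to reduction operation minimum which has no identity
```

View pics/ov23.png

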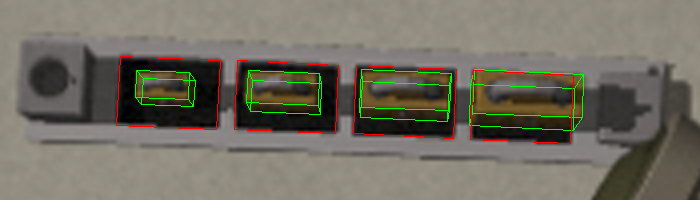

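```bash
python3 -m pendant '[52,0,0,0.3,0,0,0,52,0,0,0.5,0,0,0,52,0,0,0.5,0,0,0,52,0,0,0.35,0,0,0,52,0,0,0.14,0,0,0,52,0,0,0,0,0,0,52,0,0,0,0,0,0]' 60
python3 plan.py .469 -.134 .012 -2.1
python3 - <<'E'
from fit import *
s=get_image('side')
cv2.imwrite('pics/c24.png',cv2.resize(s["frame"][90:240,270:420,::-1],None,fx=4,fy=4,interpolation=cv2.INTER_CUBIC))
E
```

```text
time_s: 30.95
position: [0.4694, -0.1341, 0.0131]
tool_rot: [[0.036, 0.999, 0.001], [0.999, -0.036, -0.0], [-0.0, 0.001, -1.0]]
ft_force: [-0.2, -0.4, 0.2]
grip_width: 0.0517
t 30.95 pos [ 0.4694 -0.1341  0.0131] phi -2.04 tilt 0.06 q [-30.  29.  99.   0.  51. -28.]
turn tool-z units total 0.008  shift units after turn [ 0.001 -0.009  0.022]  without turn [ 0.001 -0.009  0.022]
```

View pics/c24.png

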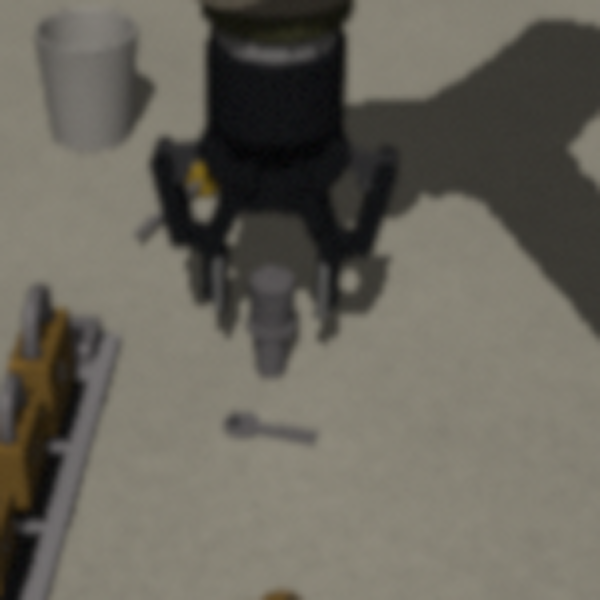

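```bash
python3 -m pendant '[18,0,0,0,0,0,0,18,0,0,0,0,0,0,18,0,0,0,0,0,0,18,0,0,0,0,0,0]' 60
python3 -m pendant '[18,0,0,-0.2,0,0,0,18,0,0,-0.4,0,0,0,18,0,0,-0.6,0,0,0,18,0,0,-0.6,0,0,0,18,0,0,-0.3,0,0,0,18,0,0,0,0,0,0]' 60
python3 plan.py .6065 .1915 .11 -2.1
python3 - <<'E'
from fit import *
s=get_image('side')
cv2.imwrite('pics/c25.png',cv2.resize(s["frame"][50:240,250:440,::-1],None,fx=3,fy=3,interpolation=cv2.INTER_CUBIC))
E
```

```text
time_s: 31.4
position: [0.4691, -0.1342, 0.0135]
tool_rot: [[0.036, 0.999, 0.001], [0.999, -0.036, -0.001], [-0.001, 0.001, -1.0]]
ft_force: [-0.9, 1.5, 5.8]
grip_width: 0.0239
time_s: 32.0
position: [0.4696, -0.1345, 0.12]
tool_rot: [[0.036, 0.999, 0.004], [0.999, -0.036, -0.002], [-0.002, 0.004, -1.0]]
ft_force: [-0.0, -0.6, -1.9]
grip_width: 0.0238
t 32.0 pos [ 0.4696 -0.1345  0.12  ] phi -2.06 tilt 0.27 q [-30.  20.  92.  -0.  68. -28.]
turn tool-z units total 0.005  shift units after turn [6.616 2.496 0.201]  without turn [6.615 2.5   0.196]
```

View pics/c25.png

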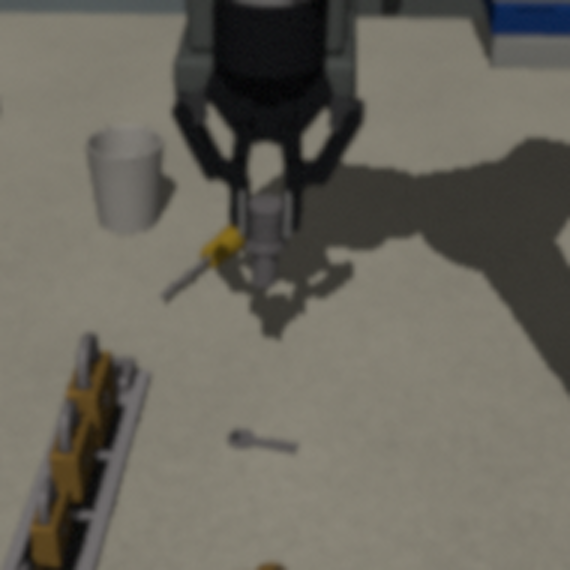

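```bash
python3 -m pendant '[18,0.3,0.11,0,0,0,0,18,0.5,0.19,0,0,0,0,18,0.6,0.23,0,0,0,0,18,0.6,0.23,0,0,0,0,18,0.6,0.23,0,0,0,0,18,0.6,0.23,0,0,0,0,18,0.6,0.23,0,0,0,0,18,0.6,0.23,0,0,0,0,18,0.6,0.23,0,0,0,0,18,0.6,0.23,0,0,0,0,18,0.6,0.21,0,0,0,0,18,0.4,0.15,0,0,0,0]' 60
python3 - <<'E'
from fit import *
for f in('top0','top23'):
    t=dict(np.load(f'/tmp/{f}.npz'))
    g=cv2.cvtColor(t["frame"],cv2.COLOR_RGB2GRAY)
    a=cv2.resize(g[130:170,225:260],None,fx=8,fy=8,interpolation=cv2.INTER_CUBIC)
    for th in (60,70,80):
        m=(a<th).astype(np.uint8);n,l,st,c=cv2.connectedComponentsWithStats(m)
        lab=[i for i in range(1,n) if abs(c[i][0]-98)<20 and abs(c[i][1]-150)<20]
        for i in lab:
            px=(c[i]+.5)/8-.5+[225,130]; print(f,th,st[i,2:],px.round(2),onplane(t,[px],.046)[0].round(4))
E
python3 -m pendant '[18,0,0,0,0,0,0,18,0,0,0,0,0,0]' 60
python3 plan.py .6065 .1915 .065 -2.1
```

```text
time_s: 33.25
position: [0.6053, 0.1931, 0.1158]
tool_rot: [[0.035, 0.999, -0.003], [0.999, -0.035, -0.0], [-0.0, -0.003, -1.0]]
ft_force: [0.2, -0.5, -2.0]
grip_width: 0.0245
top0 60 [  77   76 4594] [236.82 148.96] [0.6065 0.1924 0.046 ]
top0 70 [  82   82 5164] [236.81 148.93] [0.6065 0.1924 0.046 ]
top0 80 [  98   89 5961] [236.96 148.92] [0.6065 0.1921 0.046 ]
top23 60 [  74   74 4310] [236.84 148.98] [0.6064 0.1923 0.046 ]
top23 70 [  79   79 4841] [236.81 148.95] [0.6065 0.1924 0.046 ]
top23 80 [  95   84 5491] [236.92 148.94] [0.6065 0.1922 0.046 ]
time_s: 33.45
position: [0.6049, 0.1911, 0.1161]
tool_rot: [[0.035, 0.999, -0.003], [0.999, -0.035, -0.001], [-0.001, -0.003, -1.0]]
ft_force: [0.7, -0.2, -1.5]
grip_width: 0.0237
t 33.45 pos [0.6049 0.1911 0.1161] phi -2.03 tilt 0.16 q [ 7. 34. 68. -0. 78.  9.]
turn tool-z units total 0.008  shift units after turn [0.009 0.032 1.023]  without turn [0.01  0.035 1.023]
```

```bash
python3 -m pendant '[18,0.016,0.032,0.3,0,0,0,18,0,0,0.4,0,0,0,18,0,0,0.25,0,0,0,18,0,0,0,0,0,0,18,0,0,0,0,0,0]' 60
python3 plan.py .6065 .1919 .065 -2.1
python3 - <<'E'
from fit import *
s=get_image('side');W=cloud(s);np.savez('/tmp/side26.npz',**s)
o=np.array(observe()["position"])
foot=o-[0,0,.0135]; print(o,proj(s,[foot,[.6065,.1919,.046]]))
cv2.imwrite('pics/c26.png',cv2.resize(s["frame"][200:310,200:310,::-1],None,fx=6,fy=5.4,interpolation=cv2.INTER_CUBIC))
t=get_image('top')
cv2.imwrite('pics/c26t.png',cv2.resize(t["frame"][110:210,190:340,::-1],None,fx=5,fy=5,interpolation=cv2.INTER_CUBIC))
E
```

```text
time_s: 33.95
position: [0.6074, 0.1915, 0.0705]
tool_rot: [[0.037, 0.999, 0.0], [0.999, -0.037, 0.0], [0.0, 0.0, -1.0]]
ft_force: [0.1, 0.1, -1.7]
grip_width: 0.0245
t 33.95 pos [0.6074 0.1915 0.0705] phi -2.1 tilt 0.01 q [ 7. 37. 71. -0. 73.  9.]
turn tool-z units total -0.0  shift units after turn [ 0.007 -0.018  0.109]  without turn [ 0.007 -0.018  0.109]
[0.60763082 0.19167739 0.0709472 ] [[247.03531062 262.82035614]
 [248.48396869 267.44381662]]
```

View pics/c26.png

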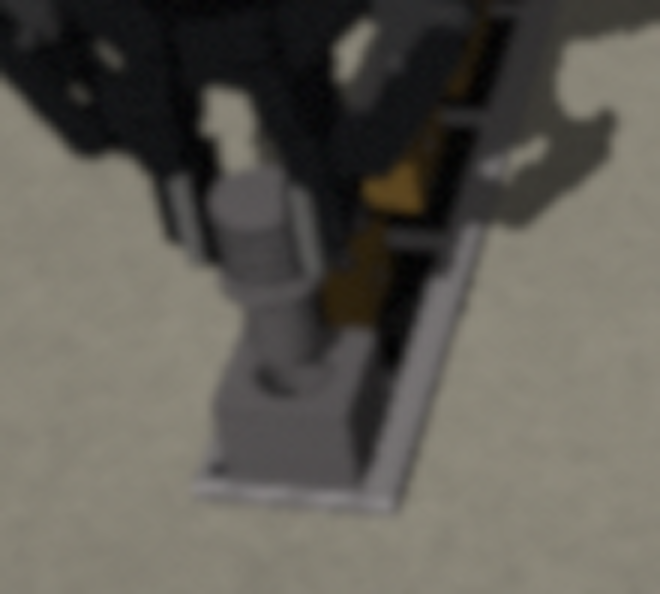

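View pics/c26t.png

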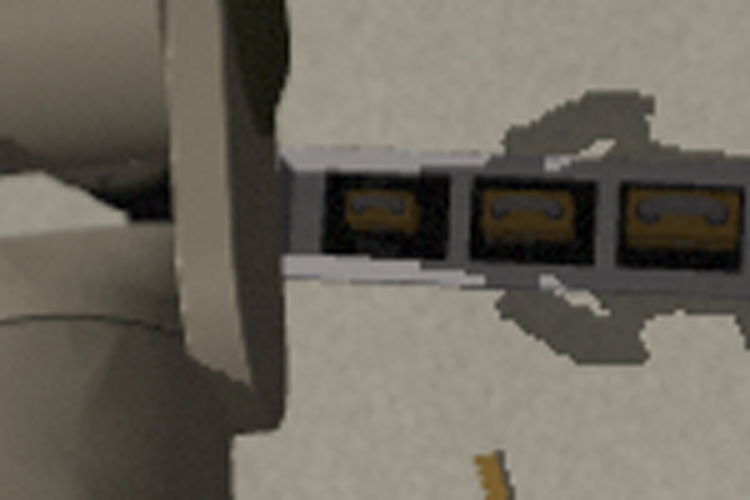

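```bash
cat > ov.py <<'E'
from fit import *
def circ(x,y,z,r): 
    a=np.linspace(0,2*np.pi,60); return np.c_[x+r*np.cos(a),y+r*np.sin(a),np.full(60,z)]
def draw(s,o,name,fo=.0135,hole=(.6065,.1919),org=(205,200),w=90,f=7):
    im=cv2.resize(s["frame"][org[1]:org[1]+80,org[0]:org[0]+w,::-1],None,fx=f,fy=f,interpolation=cv2.INTER_CUBIC)
    def pl(P,c):
        p=((proj(s,P)-org+.5)*f*8).astype(np.int32); cv2.polylines(im,[p.reshape(-1,1,2)],True,c,1,cv2.LINE_AA,3)
    z=o[2]-fo
    for dz,r in((2e-3,.01),(.032,.015),(.036,.015),(.036,.013),(.066,.013)): pl(circ(o[0],o[1],z+dz,r),(0,255,0))
    pl(circ(*hole,.046,.01275),(0,0,255))
    B=box(*hole,np.deg2rad(-2.1),.04,.036,.046,.0461); pl(B[[0,2,6,4]],(255,255,0))
    cv2.imwrite(name,im)
E
python3 - <<'E'
from ov import *
draw(dict(np.load('/tmp/side26.npz')),np.array([.6075,.1916,.0708]),'pics/ov26.png')
draw(dict(np.load('/tmp/side23.npz')),np.array([.6075,.1916,.1708]),'pics/ov26b.png')
E
```

```text
(no output)
```

View pics/ov26.png

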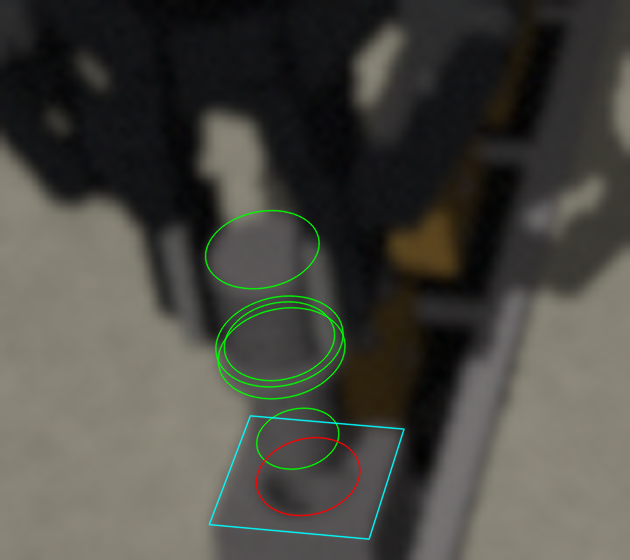

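View pics/ov26b.png

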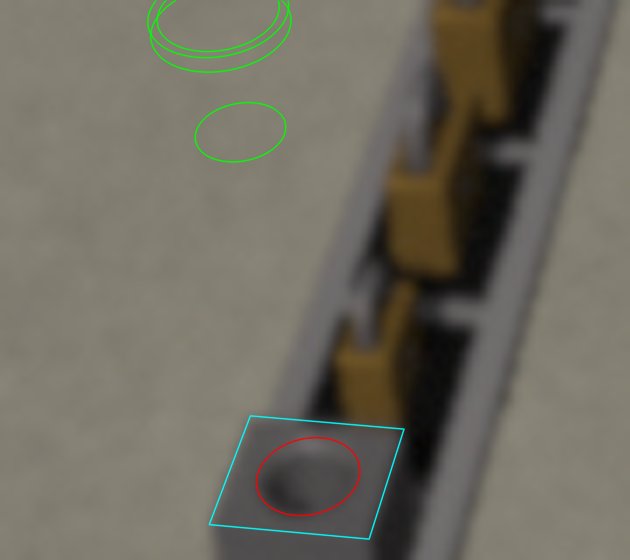

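Run:
```python
from ov import *
s=dict(np.load('/tmp/side26.npz'))
s2=dict(s); s2["frame"]=np.clip((s["frame"].astype(float)-20)*2.2,0,255).astype(np.uint8)
draw(s2,np.array([.6075,.1916,.0708]),'/tmp/a.png',org=(225,225),w=45,f=9)
a=cv2.imread('/tmp/a.png')
b=cv2.resize(s2["frame"][225:305,225:270,::-1],None,fx=9,fy=9,interpolation=cv2.INTER_CUBIC)
cv2.imwrite('pics/ov26c.png',np.hstack([a,b])[:560,:800])
```

```text
(no output)
```

View pics/ov26c.png

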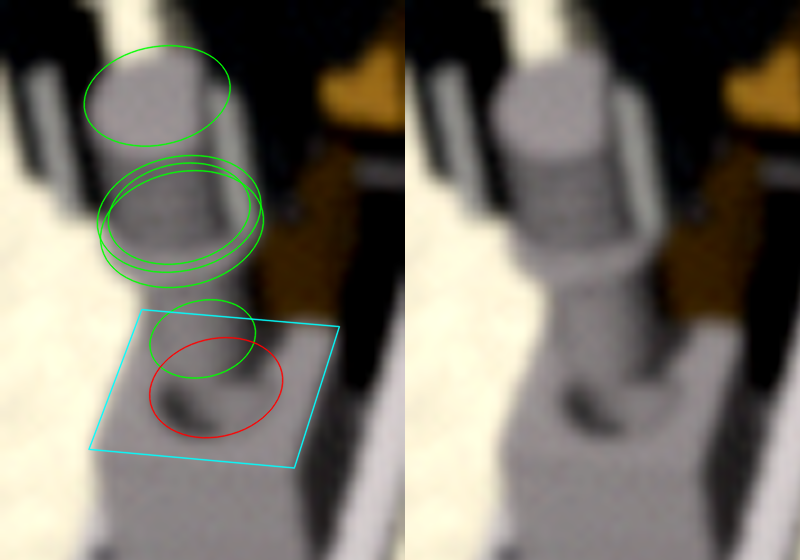

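```bash
python3 -m pendant '[18,0.008,-0.02,0.1,0,0,0,18,0,0,0.06,0,0,0,18,0,0,0,0,0,0,18,0,0,0,0,0,0]' 60
python3 plan.py .6065 .1919 .0575 -2.1
python3 -m pendant '[18,0,0,0.06,0,0,0,18,0,0,0,0,0,0]' 60
python3 plan.py .6065 .1919 .0275 -2.1
```

```text
time_s: 34.45
position: [0.6062, 0.1924, 0.0621]
tool_rot: [[0.036, 0.999, -0.0], [0.999, -0.036, -0.0], [-0.0, -0.0, -1.0]]
ft_force: [-0.1, 0.3, -0.7]
grip_width: 0.0239
t 34.45 pos [0.6062 0.1924 0.0621] phi -2.06 tilt 0.01 q [ 7. 37. 71. -0. 71.  9.]
turn tool-z units total 0.005  shift units after turn [-0.011  0.006  0.092]  without turn [-0.011  0.006  0.092]
time_s: 34.65
position: [0.6061, 0.1924, 0.0588]
tool_rot: [[0.036, 0.999, -0.001], [0.999, -0.036, -0.0], [-0.0, -0.001, -1.0]]
ft_force: [0.6, -1.0, -1.3]
grip_width: 0.0242
t 34.65 pos [0.6061 0.1924 0.0588] phi -2.07 tilt 0.03 q [ 7. 38. 72. -0. 71.  9.]
turn tool-z units total 0.004  shift units after turn [-0.009  0.008  0.625]  without turn [-0.009  0.009  0.625]
```

Foot at the mouth level, no contact yet; lower in small steps and watch the force.

```bash
python3 -m pendant '[18,-0.008,0.006,0.04,0,0,0,18,0,0,0,0,0,0]' 60
python3 -m pendant '[18,0,0,0.04,0,0,0,18,0,0,0,0,0,0]' 60
```

```text
time_s: 34.85
position: [0.6065, 0.1919, 0.0568]
tool_rot: [[0.036, 0.999, -0.0], [0.999, -0.036, -0.0], [-0.0, -0.0, -1.0]]
ft_force: [-0.7, 0.7, -1.3]
grip_width: 0.0241
time_s: 35.05
position: [0.6064, 0.192, 0.0548]
tool_rot: [[0.036, 0.999, -0.0], [0.999, -0.036, -0.0], [-0.0, -0.0, -1.0]]
ft_force: [-0.7, 0.4, -1.9]
grip_width: 0.0238
```

```bash
python3 -m pendant '[18,0,0,0.04,0,0,0,18,0,0,0,0,0,0]' 60
```

```text
time_s: 35.25
position: [0.6064, 0.192, 0.0529]
tool_rot: [[0.036, 0.999, -0.0], [0.999, -0.036, -0.0], [-0.0, -0.0, -1.0]]
ft_force: [0.2, -0.5, -2.3]
grip_width: 0.0238
```

```bash
python3 -m pendant '[18,0,0,0.08,0,0,0,18,0,0,0.08,0,0,0,18,0,0,0.08,0,0,0,18,0,0,0,0,0,0]' 60
```

```text
time_s: 35.65
position: [0.6061, 0.1919, 0.0403]
tool_rot: [[0.036, 0.999, -0.001], [0.999, -0.036, -0.0], [-0.0, -0.001, -1.0]]
ft_force: [-0.8, 0.6, -1.3]
grip_width: 0.0242
```

```bash
python3 -m pendant '[18,0,0,0.08,0,0,0,18,0,0,0.08,0,0,0,18,0,0,0.04,0,0,0,18,0,0,0,0,0,0]' 60
python3 -m pendant '[18,0,0,0.03,0,0,0,18,0,0,0,0,0,0]' 60
```

```text
time_s: 36.05
position: [0.6063, 0.192, 0.0307]
tool_rot: [[0.036, 0.999, -0.001], [0.999, -0.036, -0.0], [-0.0, -0.001, -1.0]]
ft_force: [0.1, 0.3, -1.5]
grip_width: 0.0237
time_s: 36.25
position: [0.6065, 0.192, 0.0295]
tool_rot: [[0.036, 0.999, -0.0], [0.999, -0.036, -0.0], [-0.0, -0.0, -1.0]]
ft_force: [-0.2, 0.9, -2.3]
grip_width: 0.0241
```

```bash
python3 -m pendant '[18,0,0,0.03,0,0,0,18,0,0,0,0,0,0]' 60
python3 -m pendant '[18,0,0,0.03,0,0,0,18,0,0,0,0,0,0]' 60
```

```text
time_s: 36.45
position: [0.6065, 0.192, 0.028]
tool_rot: [[0.036, 0.999, -0.0], [0.999, -0.036, -0.0], [-0.0, -0.0, -1.0]]
ft_force: [0.4, 0.2, -1.2]
grip_width: 0.0243
time_s: 36.65
position: [0.6067, 0.192, 0.0275]
tool_rot: [[0.036, 0.999, 0.001], [0.999, -0.036, 0.0], [0.0, 0.001, -1.0]]
ft_force: [-2.9, -0.8, 5.2]
grip_width: 0.0245
```

```bash
python3 -m pendant '[45,0,0,0,0,0,0,45,0,0,0,0,0,0,45,0,0,0,0,0,0,45,0,0,0,0,0,0,45,0,0,-0.2,0,0,0,45,0,0,-0.4,0,0,0,45,0,0,-0.6,0,0,0,45,0,0,-0.6,0,0,0,45,0,0,-0.2,0,0,0]' 60
python3 -m pendant '[45,0.1,-0.3,0,0,0,0,45,0.2,-0.6,0,0,0,0,45,0.2,-0.7,0,0,0,0,45,0.2,-0.7,0,0,0,0,45,0.2,-0.7,0,0,0,0,45,0.2,-0.7,0,0,0,0,45,0.1,-0.5,0,0,0,0,45,0,0,0,0,0,0,45,0,0,0,0,0,0,45,0,0,0,0,0,0]' 60
python3 - <<'E'
from ov import *
s=get_image('side');t=get_image('top');np.savez('/tmp/side30.npz',**s);np.savez('/tmp/top30.npz',**t)
cv2.imwrite('pics/s30.png',cv2.resize(s["frame"][100:310,200:410,::-1],None,fx=2.8,fy=2.8,interpolation=cv2.INTER_CUBIC))
cv2.imwrite('pics/t30.png',cv2.resize(t["frame"][110:210,200:400,::-1],None,fx=4,fy=4,interpolation=cv2.INTER_CUBIC))
W=cloud(t);sub=W[130:170,225:262]
m=sub[...,2]>.07; Q=sub[m]; print('pin top',np.median(Q,0).round(4),len(Q),'expected z',.014+.066)
PAD={30:(.6038,.1297),40:(.6015,.0617),50:(.5994,-.0067),60:(.5966,-.0741)}
for k,g in PAD.items():
    p,c=fitlock([t],g,*L[k][:3],.011,L[k][3]); 
    print(k,((p[:2]-g)*1000).round(1),np.rad2deg(p[2]).round(1),round(c,3))
E
```

```text
time_s: 37.55
position: [0.6078, 0.1922, 0.1306]
tool_rot: [[0.036, 0.999, 0.006], [0.999, -0.036, 0.001], [0.001, 0.006, -1.0]]
ft_force: [0.1, 0.6, -0.1]
grip_width: 0.045
time_s: 38.55
position: [0.3997, 0.2594, 0.1266]
tool_rot: [[0.037, 0.999, 0.0], [0.999, -0.037, 0.0], [0.0, 0.0, -1.0]]
ft_force: [-0.2, 1.0, -0.8]
grip_width: 0.0453
pin top [0.6063 0.1913 0.0788] 122 expected z 0.08
30 [0.1 0.8] -0.9 0.37
40 [-0.1  1.9] 0.1 0.273
50 [0.6 0.8] 0.4 0.332
60 [ 3.5 -0.9] 0.4 0.347
```

View pics/s30.png

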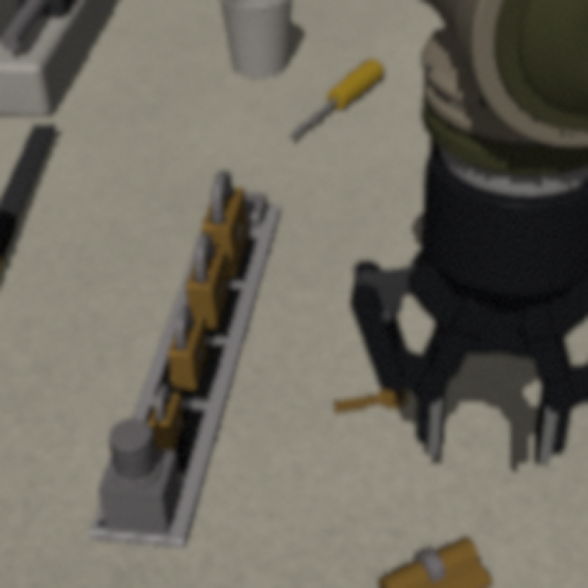

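View pics/t30.png

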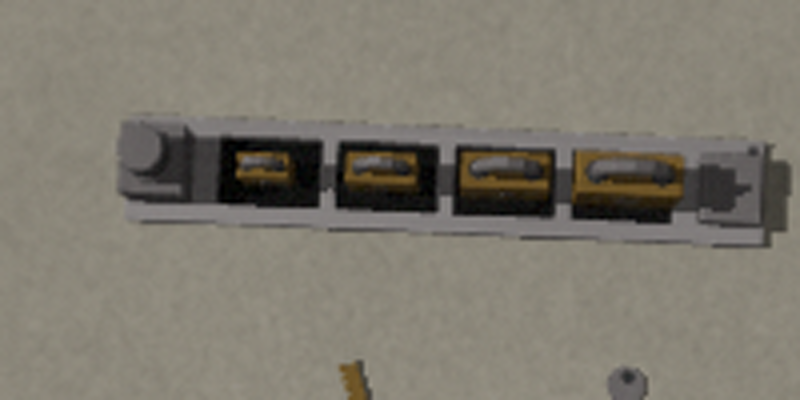

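```bash
python3 -c "
from rig import *
print(max(abs(v) for v in observe()['qvel']), close_job())"
```

```text
the job is handed in; nothing more can be done
0.2258889490870365 None
```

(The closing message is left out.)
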